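# Scrape the brass chips off the tooling plate into the chip pan

## Task

Pick up the orange scraper block and, using only the scraper, clear all five brass chips off the black tooling plate into the bare metal chip pan beside it - none onto the bench or into the blue finished-parts bin, and no chip touched with the gripper. Leave the steel setting master standing where it is on the plate, and do not disturb the other things on the bench. Then put the scraper back upright in its grey rest and let go.

Things in the scene. Friction and masses are not known exactly. Their poses are not given: they have to be found in the camera images.
- plate: fixed black tooling plate, 220 mm along its own x, 240 mm along its own y, 14 mm thick slab on two rails; origin at the centre on the bench; its flat top is 40 mm above the bench. No rims: chips can be pushed off any of its four edges. Its position and yaw vary.
- chip_pan: fixed bare-metal open pan, outside 230 mm along its own x, 120 mm along its own y, 24 mm high, walls 4 mm, floor 4 mm; origin under its centre, axes parallel to the plate's. It stands along either the plate's +y or its -y edge (centre 170 mm from the plate's centre), its near wall 10 mm under the overhanging slab, so chips pushed over that edge drop straight in.
- parts_bin: fixed blue open bin with black foam and turned steel parts (tops 30 mm above the bench), same outside size as the chip pan, along the opposite edge of the plate; origin under its centre. No chips may go in it.
- vee_block: fixed steel vee block holding a brass bar end (part of it, not a chip), bolted on the plate: 44 mm along its own x, 40 mm along its own y, 40 mm high; origin at the centre of its underside, on the plate top. Always on the plate's +x half; position and yaw vary.
- master_mid (a point): centre (16 mm up) of the loose setting master: steel turned gauge, flange 26 mm diameter, 32 mm tall, 90 g, standing on the plate near its -x edge. Must stay standing in its place.
- chip1_mid (a point): centre (4.5 mm up) of a loose brass chip, a broken curl lying on edge on the plate: 9 mm high, all within 12 mm radius of this point, 11 g, slides easily.
- chip2_mid (a point): centre (4.5 mm up) of a loose brass chip, a broken curl lying on edge on the plate: 9 mm high, all within 12 mm radius of this point, 11 g, slides easily.
- chip3_mid (a point): centre (4.5 mm up) of a loose brass chip, a broken curl lying on edge on the plate: 9 mm high, all within 12 mm radius of this point, 11 g, slides easily.
- chip4_mid (a point): centre (4.5 mm up) of a loose brass chip, a broken curl lying on edge on the plate: 9 mm high, all within 12 mm radius of this point, 11 g, slides easily.
- chip5_mid (a point): centre (4.5 mm up) of a loose brass chip, a broken curl lying on edge on the plate: 9 mm high, all within 12 mm radius of this point, 11 g, slides easily.
- scraper_grip (a point): the middle of the grip of the loose orange nylon scraper block, 72 mm above its underside; z up when it stands upright. Foot 28 mm (own x) by 70 mm (own y), from 0 to 48 mm up, black wiping edge at the bottom; grip above it 22 mm (own x) by 66 mm (own y), from 48 to 92 mm up: grasp it from above across the 22 mm. 170 g; it is the same turned half round; the flat 70 mm faces (own +x and -x) do the pushing.
- rest: fixed grey open rest in which the scraper stands: outside 56 mm (own x) by 100 mm (own y), 14 mm high, walls 4 mm, floor 4 mm thick; origin at the centre of its underside, on the bench. The scraper stands in it with 10 mm clearance all round, its own y along the rest's y. It lies left or right of the plate, changing places with the comparator.
- comparator: fixed dial comparator on a stand, base 75 x 95 mm, 150 mm tall, origin under its base; on the other side from the rest. Keep clear.
- tweezers: loose cross-lock tweezers 145 mm long lying on the bench near the robot's right; bystander; origin under the middle.
- wrench: loose steel wrench 150 mm long lying on the bench near the robot's left; bystander; origin under its middle.
- oiler: loose clear oil bottle 48 mm diameter, 120 mm tall, at the right of the bench; bystander; origin under its centre.
- cup: loose steel cup 68 mm diameter, 70 mm tall, at the left of the bench; bystander; origin under its centre.

How it is judged:
On the way, in this order (a step that is already met when the one before it is completed fails the run):
1. the scraper has been lifted out of its rest (z of scraper_grip in the frame of rest above 0.1 m), for 0.1 s.
2. all five chips lie in the chip pan (x of chip1_mid in the frame of chip_pan between -0.115 and 0.115 m and y of chip1_mid in the frame of chip_pan between -0.06 and 0.06 m and z of each of chip1_mid, chip2_mid, chip3_mid, chip4_mid, chip5_mid in the frame of chip_pan below 0.032 m and x of chip2_mid in the frame of chip_pan between -0.115 and 0.115 m and y of chip2_mid in the frame of chip_pan between -0.06 and 0.06 m and x of chip3_mid in the frame of chip_pan between -0.115 and 0.115 m and y of chip3_mid in the frame of chip_pan between -0.06 and 0.06 m and x of chip4_mid in the frame of chip_pan between -0.115 and 0.115 m and y of chip4_mid in the frame of chip_pan between -0.06 and 0.06 m and x of chip5_mid in the frame of chip_pan between -0.115 and 0.115 m and y of chip5_mid in the frame of chip_pan between -0.06 and 0.06 m), for 0.2 s.
At the end, for the whole second after the job is handed in: All five chips lie within the outline of the chip pan and below 32 mm; the scraper stands upright (within 0.1 rad) on the floor of its rest, within 14 mm of its middle, released; the setting master is within 6 mm of where it stood (all of step 2 and x of scraper_grip in the frame of rest between -0.014 and 0.014 m and y of scraper_grip in the frame of rest between -0.014 and 0.014 m and z of scraper_grip in the frame of rest below 0.081 m and angle between scraper_grip's own z axis and vertical below 0.1 rad and distance of master_mid from where it was at the start of the episode below 0.006 m); the robot touches nothing.
It fails at once if the gripper or arm touched a chip (contact force between any of the fingers, the arm and chip1 above 0.3 N or contact force between any of the fingers, the arm and chip2 above 0.3 N or contact force between any of the fingers, the arm and chip3 above 0.3 N or contact force between any of the fingers, the arm and chip4 above 0.3 N or contact force between any of the fingers, the arm and chip5 above 0.3 N).
It fails at once if the setting master was knocked over or shoved (distance of master_mid from where it was at the start of the episode above 0.012 m or angle between master_mid's own z axis and vertical above 0.3 rad).
It fails at once if a chip fell on the bench or into the parts bin: it left the plate other than into the pan ((height (world z) of chip1_mid below 0.034 m and (x of chip1_mid in the frame of chip_pan below -0.125 m or x of chip1_mid in the frame of chip_pan above 0.125 m or y of chip1_mid in the frame of chip_pan below -0.07 m or y of chip1_mid in the frame of chip_pan above 0.07 m)) or (height (world z) of chip2_mid below 0.034 m and (x of chip2_mid in the frame of chip_pan below -0.125 m or x of chip2_mid in the frame of chip_pan above 0.125 m or y of chip2_mid in the frame of chip_pan below -0.07 m or y of chip2_mid in the frame of chip_pan above 0.07 m)) or (height (world z) of chip3_mid below 0.034 m and (x of chip3_mid in the frame of chip_pan below -0.125 m or x of chip3_mid in the frame of chip_pan above 0.125 m or y of chip3_mid in the frame of chip_pan below -0.07 m or y of chip3_mid in the frame of chip_pan above 0.07 m)) or (height (world z) of chip4_mid below 0.034 m and (x of chip4_mid in the frame of chip_pan below -0.125 m or x of chip4_mid in the frame of chip_pan above 0.125 m or y of chip4_mid in the frame of chip_pan below -0.07 m or y of chip4_mid in the frame of chip_pan above 0.07 m)) or (height (world z) of chip5_mid below 0.034 m and (x of chip5_mid in the frame of chip_pan below -0.125 m or x of chip5_mid in the frame of chip_pan above 0.125 m or y of chip5_mid in the frame of chip_pan below -0.07 m or y of chip5_mid in the frame of chip_pan above 0.07 m))).
It fails at once if another thing on the bench was disturbed (distance of any of tweezers, wrench, oiler, cup from where it was at the start of the episode above 0.015 m).
It also fails if it takes over 66 s, if anything falls off the work surface, if the arm or the gripper's body presses on something with over 40 N, if the wrist force passes 120 N, or if a joint passes its speed limit or range.

## Robot

A 6-joint arm with a two-finger parallel gripper is mounted at the origin on the work surface. World frame = base frame: x ahead of the robot, y to its left, z up, the work surface at z = 0. Lengths are in m, angles in rad, forces in N, time in s.
With the tool pointing down it reaches from about 0.275 to 0.875 m from the base axis. Payload 12.5 kg.
Tool frame: the origin (TCP) lies midway between the tips of the shut fingers; the grasp point (between the pads) lies 19 mm behind it (ctrl.hold_point_z is the distance from the TCP to the grasp point, in m); x points along the fingers, z is the direction in which the jaws open and shut, and the axes are right-handed (so a half turn about x gives the same grasp; the last joint's range is limited). The gripper opens to 85 mm and grips with 20 to 120 N. Pads are 22 mm wide; open, the fingers measure 114 mm over their backs; the gripper's body (76 mm by 85 mm) begins 54 mm behind the grasp point. The pads swing forward as they close: fully open they stand 13 mm farther back than shut.
Start: joints at [1.213, 0.351, 1.652, -0, 1.139, -0.085], TCP at [0.148, 0.53, 0.231] pointing down, gripper open.
Joint ranges: [-2.75, 2.75], [-0.79, 2.1], [0.01, 2.65], [-1.57, 4.71], [0.07, 3.14], [-2.87, 2.87]. Speed limits (rad/s): [2.22, 2.22, 2.79, 3.14, 3.14, 3.14].

## Interface

Orientations are given as a unit quaternion [x, y, z, w].
In Python, from cell import ctrl gives the robot as it stands.
- The arm moves only by the tool drive_tool, never from a script. Its argument "rows" is a list of rows, each an object of numbers: "x", "y", "z": the shift along the tool's x, y, z in m; "rx", "ry", "rz": the turn, a rotation vector about the tool's x, y, z in degrees. In form: [{"x": .., "y": .., "z": .., "rx": .., "ry": .., "rz": ..}, ...]. A call has 1 to 8 rows; each row shifts and turns the pose as measured when the row begins, along the tool's axes as they then stand; what a row does not reach is not made up. A row lasts 1/12 s, in which the tool goes at most 41.7 mm and 7.16 degrees, less where a joint would pass 70% of its speed; a pose out of reach is approached as far as the arm can. A call is refused whole if a number of a shift passes 0.0417 or a number of a turn 7.16, either way. A call with a gripper value outside its range is refused whole. "fingers" is the finger opening in m, from 0 to 0.0854, set as the call begins (left out, the last holds). The fingers move at their own pace and stop on an object; "force" is the grip in N (left out, the last holds). Time passes only in rows, so rows that do not move let the fingers close. It gives the time, the measured TCP pose, the force and the opening at its end, in the units of the state.
- ctrl.get_state(): the state, without advancing time (a new reading comes with each control period).
- ctrl.camera(name): name is "scene" or "side" or "wrist"; returns a dict with "color" (384x512x3 uint8, red, green, blue), "intrinsics" (3x3 intrinsics, pixels), "rvec" (rotation vector, rad) and "tvec" (3), from world to camera coordinates, as OpenCV has them. Camera axes: x right, y down, z forward; pixel columns grow to the right and rows downward; lengths in m; the calibration is good to about 2 mm. A picture is of the moment at which its call begins. There is no depth.
- ctrl.hand_in(): hands the job in, once; it reports no verdict.
The state is a dict: "time": time; "qpos": joint angles; "qvel": joint speeds; "tau": joint torques, N m; "ee_pos": TCP position; "orientation": TCP orientation; "wrist_force": force on the tool from outside, world axes, zero at the start; "wrist_torque": the same for the moment, N m; "gripper_width": opening from 0.0 (shut) to 1.0 (fully open).
Only numpy, scipy, OpenCV 4.12 (cv2) and the standard library are available. Lean on these libraries where they do the work, as an engineer would, in place of code of your own. Each camera call takes 0.05 s, during which the arm holds its last target.

## Working session

There is one attempt and no reset: what is moved stays moved. The work goes in short steps, Python scripts to look and compute and a tool call to move; the robot and the scene stay as the last step left them, time stands still between calls to the robot, and variables do not carry over. Pictures are saved under pics/ and viewed, and the job is handed in when it is done.

Besides the shell and the picture viewer there is one more tool, called in YAML: its name, and indented under it one key for each argument. drive_tool: Moves the arm, as the interface text tells. Its arguments: {"type":"object","properties":{"rows":{"type":"array","items":{"type":"object","properties":{"x":{"type":"number"},"y":{"type":"number"},"z":{"type":"number"},"rx":{"type":"number"},"ry":{"type":"number"},"rz":{"type":"number"}}}},"fingers":{"type":"number"},"force":{"type":"number"}},"required":["rows"]}

```bash
ls; mkdir -p pics
python3 - <<'E'
from cell import ctrl
import cv2
s=ctrl.get_state();print(s,ctrl.hold_point_z)
for n in ("scene","side","wrist"):
    c=ctrl.camera(n);cv2.imwrite(f"pics/{n}0.png",cv2.resize(c["color"][:,:,::-1],None,fx=1.5,fy=1.5,interpolation=cv2.INTER_CUBIC))
    print(n,c["intrinsics"].tolist(),c["rvec"],c["tvec"])
E
```

```text
pics
{'time': 0.0, 'qpos': array([ 1.21335525e+00,  3.51252448e-01,  1.65241514e+00, -1.03085342e-05,
        1.13906503e+00, -8.45821793e-02]), 'qvel': array([ 0.00152787, -0.00034184, -0.00029207, -0.00148106, -0.00228007,
       -0.00044308]), 'tau': array([-6.30625473e-04, -5.06085849e+01, -2.91412193e+01, -1.42807767e-04,
        4.21033386e-03,  1.10473269e-05]), 'ee_pos': array([0.14807386, 0.5293625 , 0.23075293]), 'orientation': array([-0.42757018,  0.56369502,  0.42713342,  0.56301749]), 'wrist_force': array([ 0.09278027, -0.41794792, -0.12456379]), 'wrist_torque': array([-0.0489044 , -0.00130272,  0.04687618]), 'gripper_width': 1.0036513571118253} 0.0187
scene [[431.8777492380467, 0.0, 265.5917774584493], [0.0, 431.8777492380467, 192.74985894284424], [0.0, 0.0, 1.0]] [ 2.16559795  0.70490748 -0.31784465] [-0.38036735 -0.12143049  1.53921009]
side [[384.38454436641973, 0.0, 248.56367987720498], [0.0, 384.38454436641973, 192.80116477608055], [0.0, 0.0, 1.0]] [ 2.28523594 -0.07418857  0.04022077] [-0.49475699  0.09133794  1.41653131]
wrist [[330.1979860017119, 0.0, 257.26159479109225], [0.0, 330.1979860017119, 193.32477626030456], [0.0, 0.0, 1.0]] [-2.3276975  -1.76814668 -0.23047815] [-0.5496634  -0.03344022  0.37832072]
```

View pics/scene0.png

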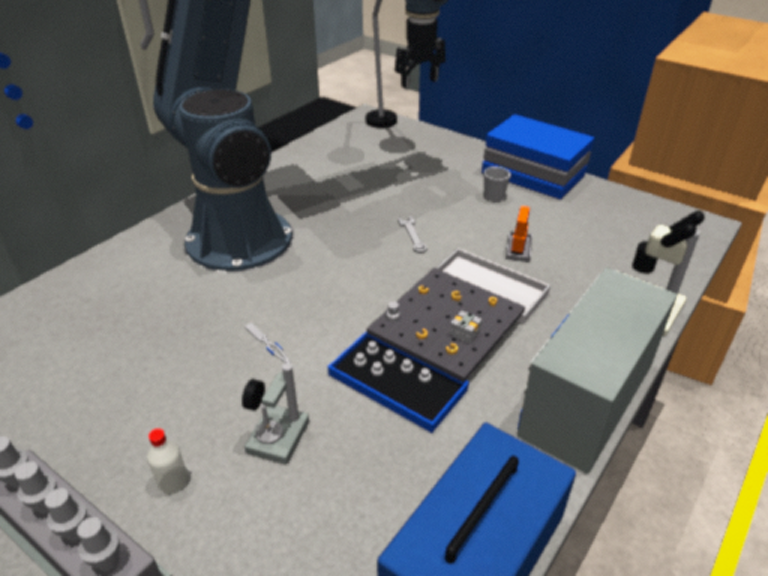

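View pics/side0.png

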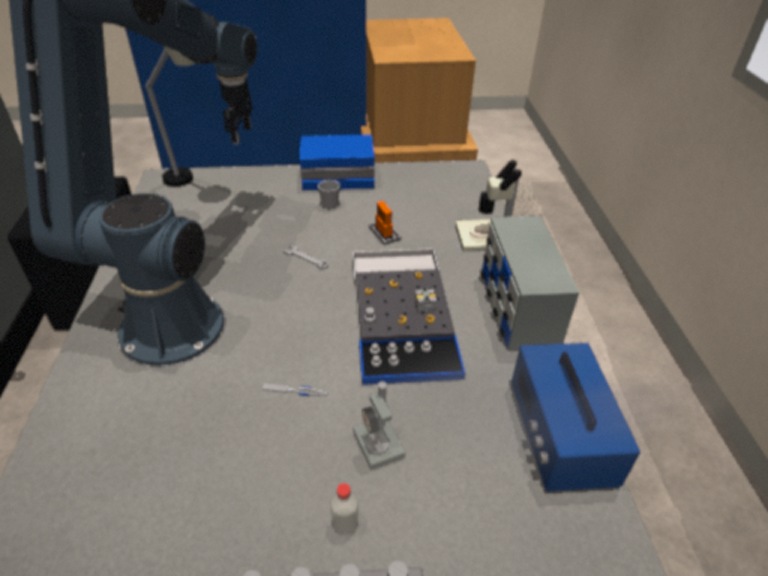

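View pics/wrist0.png

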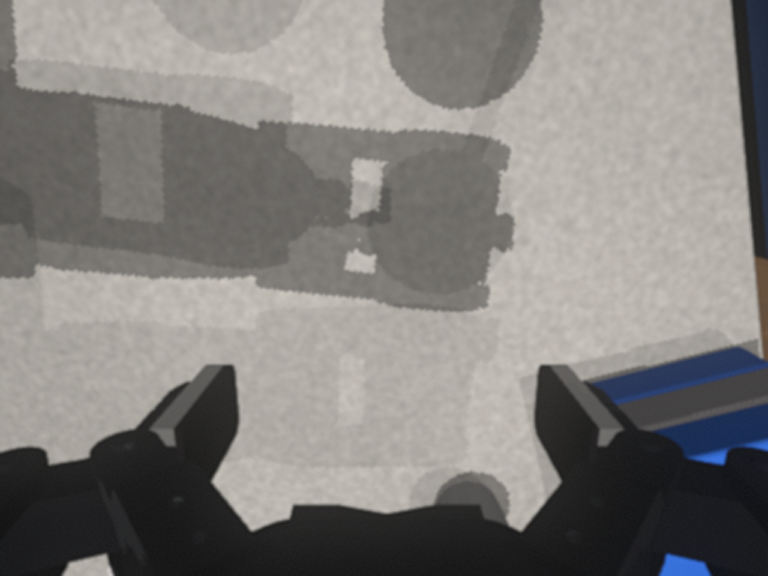

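Run:
```python
from cell import ctrl
import cv2,numpy as np
for n,(x0,y0,w,h) in {"scene":(215,120,160,170),"side":(225,120,100,140)}.items():
    c=ctrl.camera(n)["color"][:,:,::-1]
    np.save(f"pics/{n}.npy",c)
    f=4 if n=="side" else 3.5
    im=cv2.resize(c[y0:y0+h,x0:x0+w],None,fx=f,fy=f,interpolation=cv2.INTER_CUBIC)
    for k in range(0,w,20): cv2.putText(im,str(x0+k),(int(k*f),10),0,.35,(0,255,0),1);cv2.line(im,(int(k*f),0),(int(k*f),5),(0,255,0))
    for k in range(0,h,20): cv2.putText(im,str(y0+k),(0,int(k*f)+4),0,.35,(0,255,0),1)
    cv2.imwrite(f"pics/{n}1.png",im)
```

```text
(no output)
```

View pics/scene1.png

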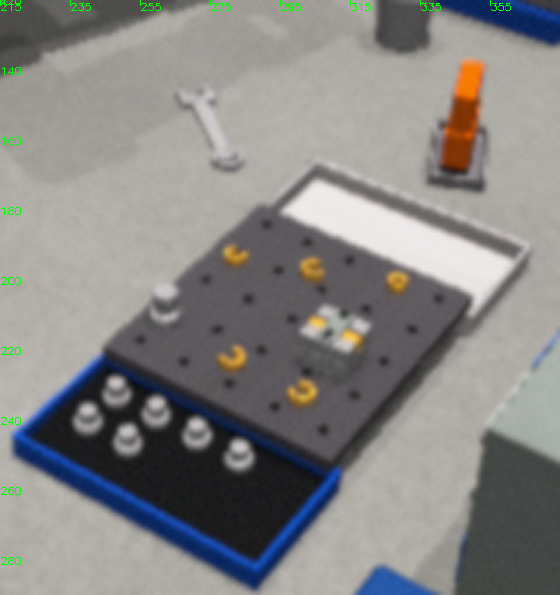

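View pics/side1.png

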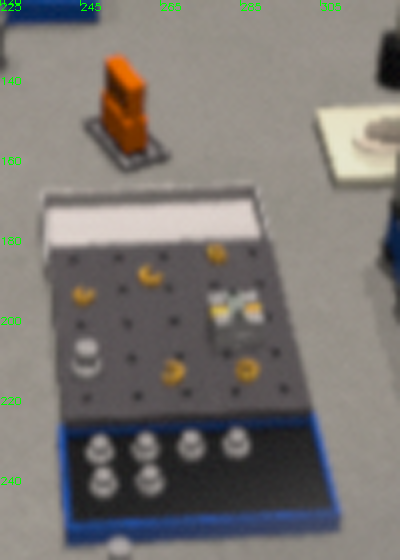

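```bash
cat > h.py <<'E'
import numpy as np,cv2
from scipy.optimize import least_squares
from cell import ctrl
def cam(n):
    c=ctrl.camera(n); return c
def ray2z(c,uv,z):
    R,_=cv2.Rodrigues(c["rvec"]); t=np.asarray(c["tvec"]).ravel()
    uv=np.atleast_2d(uv).astype(float)
    d=np.c_[uv,np.ones(len(uv))]@np.linalg.inv(c["intrinsics"]).T@R
    o=-R.T@t
    return o+d*((z-o[2])/d[:,2])[:,None]
def proj(c,P): return cv2.projectPoints(np.atleast_2d(np.asarray(P,float)),c["rvec"],c["tvec"],c["intrinsics"],None)[0][:,0]
E
python3 - <<'E'
from h import *
S=cam("scene");D=cam("side")
zs=lambda a:(np.array(a,float)+.5)/3.5-.5+[215,120]
zd=lambda a:(np.array(a,float)+.5)/4-.5+[225,120]
np.set_printoptions(precision=4,suppress=True)
pl=np.array([[-.11,.12,.04],[.11,.12,.04],[.11,-.12,.04],[-.11,-.12,.04]])
us=zs([(262,205),(472,297),(333,463),(105,350)]);ud=zd([(50,245),(268,240),(312,412),(62,420)])
def W(p,P):
    c,s=np.cos(p[2]),np.sin(p[2]);P=np.asarray(P,float);return np.c_[P[:,0]*c-P[:,1]*s+p[0],P[:,0]*s+P[:,1]*c+p[1],P[:,2]]
f=lambda p:np.r_[(proj(S,W(p,pl))-us).ravel(),(proj(D,W(p,pl))-ud).ravel()]
r=least_squares(f,[.5,0,0]);print("plate",r.x,r.fun)
p=r.x
def loc(X):
    c,s=np.cos(p[2]),np.sin(p[2]);d=X[:,:2]-p[:2];return np.c_[d[:,0]*c+d[:,1]*s,-d[:,0]*s+d[:,1]*c]
for nm,a,b,z in [("chips",[(235,255),(312,268),(397,281),(232,357),(302,392)],[(83,295),(150,275),(217,253),(173,371),(247,370)],.0445),("master",[(165,303)],[(87,357)],.056),("vee",[(325,306),(370,322),(350,352),(303,335)],[(209,293),(258,291),(263,318),(213,320)],.08)]:
    A=ray2z(S,zs(a),z);B=ray2z(D,zd(b),z)
    print(nm);print(np.c_[A[:,:2],B[:,:2],loc((A+B)/2)])
print("rest");print(ray2z(S,zs([(440,122),(487,130),(483,188),(428,180)]),.014)[:,:2]);print(ray2z(D,zd([(83,124),(108,115),(170,157),(125,170)]),.014)[:,:2])
E
```

```text
plate [0.5719 0.0176 0.0064] [-0.9061 -0.2754  0.5117 -0.2488 -0.9233  0.1662 -1.5133 -0.8268  0.3863
  0.0047  1.0678 -1.1115  0.9857 -1.3168  0.9565 -0.2196]
chips
[[ 0.488   0.0576  0.4873  0.0548 -0.084   0.0392]
 [ 0.552   0.0828  0.5533  0.08   -0.0189  0.064 ]
 [ 0.6203  0.1116  0.6218  0.1091  0.0497  0.0925]
 [ 0.5594 -0.0524  0.5614 -0.0536 -0.0119 -0.0704]
 [ 0.6268 -0.0528  0.6278 -0.0564  0.0549 -0.0725]]
master
[[ 0.4841 -0.0416  0.4849 -0.0427 -0.0878 -0.0592]]
vee
[[ 0.6065  0.0103  0.5998  0.0098  0.0312 -0.0077]
 [ 0.6457  0.0152  0.6449  0.0098  0.0733 -0.0055]
 [ 0.6508 -0.0248  0.6439 -0.0271  0.0752 -0.044 ]
 [ 0.6107 -0.0299  0.5988 -0.027   0.0326 -0.0462]]
rest
[[0.5163 0.3925]
 [0.5616 0.4084]
 [0.6035 0.3168]
 [0.5544 0.2965]]
[[0.507  0.3805]
 [0.5363 0.3965]
 [0.5978 0.3122]
 [0.5469 0.2915]]
```

```bash
cat >> h.py <<'E'
from scipy.spatial.transform import Rotation as Ro
def pose():
    s=ctrl.get_state(); return s,np.array(s["ee_pos"]),Ro.from_quat(s["orientation"]).as_matrix()
def jaw(R): return np.degrees(np.arctan2(R[1,2],R[0,2]))
def downR(deg):
    a=np.radians(deg); x=np.array([0,0,-1.]);z=np.array([np.cos(a),np.sin(a),0]);return np.c_[x,np.cross(z,x),z]
def plan(target,deg,step=.04,tstep=7.,verbose=True):
    """rows to straight-line to target w/ jaw world angle deg"""
    s,p,R=pose(); target=np.asarray(target,float)
    Rt=downR(deg); rv=Ro.from_matrix(R.T@Rt).as_rotvec(degrees=True)
    n=int(max(np.ceil(np.linalg.norm(target-p)/step),np.ceil(np.abs(rv).max()/tstep),1))
    print("t",round(s["time"],2),"pos",p.round(4),"jaw",round(jaw(R),2),"tilt",(R[:,0]).round(3),"w",round(s["gripper_width"],3),"F",s["wrist_force"].round(1),"n",n,"rv",rv.round(2),"q6",s["qpos"].round(2))
    P=[];Rk=R.copy();dp=(target-p)/n
    for k in range(n):
        P.append((Rk.T@dp).round(4).tolist()); Rk=Rk@Ro.from_rotvec(rv/n,degrees=True).as_matrix()
    print("turn/row",(rv/n).round(2).tolist())
    for k in P: print(k)
E
python3 - <<'E'
from h import *
s,p,R=pose();print(R.round(3),jaw(R))
c=cam("wrist");Rc,_=cv2.Rodrigues(c["rvec"]);o=-Rc.T@np.ravel(c["tvec"]);print("cam in tool",(R.T@(o-p)).round(3),"optical axis tool",(R.T@Rc[2]).round(3))
plan([.45,.36,.30],24)
E
```

```text
[[-0.    -0.963  0.269]
 [-0.     0.269  0.963]
 [-1.     0.    -0.   ]] 74.369454709789
cam in tool [-0.142  0.066  0.   ] optical axis tool [ 0.966 -0.259 -0.001]
t 0.4 pos [0.1481 0.5296 0.2312] jaw 74.37 tilt [-0. -0. -1.] w 0.994 F [ 0.8 -0.6 -0.5] n 9 rv [ 5.037e+01 -1.000e-02  0.000e+00] q6 [ 1.21  0.35  1.65  0.    1.14 -0.08]
turn/row [5.6, -0.0, 0.0]
[-0.0076, -0.0374, -0.0091]
[-0.0076, -0.0381, -0.0054]
[-0.0076, -0.0384, -0.0017]
[-0.0076, -0.0384, 0.0021]
[-0.0076, -0.038, 0.0058]
[-0.0076, -0.0373, 0.0095]
[-0.0076, -0.0362, 0.0131]
[-0.0076, -0.0347, 0.0165]
[-0.0076, -0.033, 0.0199]
```

drive_tool:
  rows:
    - {"x": -0.0076,"y": -0.0374,"z": -0.0091,"rx": 5.6}
    - {"x": -0.0076,"y": -0.0381,"z": -0.0054,"rx": 5.6}
    - {"x": -0.0076,"y": -0.0384,"z": -0.0017,"rx": 5.6}
    - {"x": -0.0076,"y": -0.0384,"z": 0.0021,"rx": 5.6}
    - {"x": -0.0076,"y": -0.038,"z": 0.0058,"rx": 5.6}
    - {"x": -0.0076,"y": -0.0373,"z": 0.0095,"rx": 5.6}
    - {"x": -0.0076,"y": -0.0362,"z": 0.0131,"rx": 5.6}
    - {"x": -0.0076,"y": -0.034,"z": 0.018,"rx": 5.6}
  fingers: 0.0854

```text
$.rows[0]: bad value
```

Run:
```python
from h import *
c=cam("wrist");cv2.imwrite("pics/w2.png",cv2.resize(c["color"][:,:,::-1],None,fx=1.5,fy=1.5,interpolation=cv2.INTER_CUBIC))
plan([.5,.32,.30],24)
```

```text
t 0.45 pos [0.1482 0.5296 0.2313] jaw 74.37 tilt [-0. -0. -1.] w 1.0 F [-0.3 -0.1  0. ] n 11 rv [50.37 -0.    0.  ] q6 [ 1.21  0.35  1.65 -0.    1.14 -0.08]
turn/row [4.58, -0.0, 0.0]
[-0.0062, -0.0359, -0.0097]
[-0.0062, -0.0366, -0.0068]
[-0.0062, -0.037, -0.0039]
[-0.0062, -0.0372, -0.0009]
[-0.0062, -0.0372, 0.0021]
[-0.0062, -0.0369, 0.005]
[-0.0062, -0.0364, 0.0079]
[-0.0062, -0.0356, 0.0108]
[-0.0062, -0.0346, 0.0136]
[-0.0062, -0.0334, 0.0164]
[-0.0062, -0.032, 0.019]
```

View pics/w2.png

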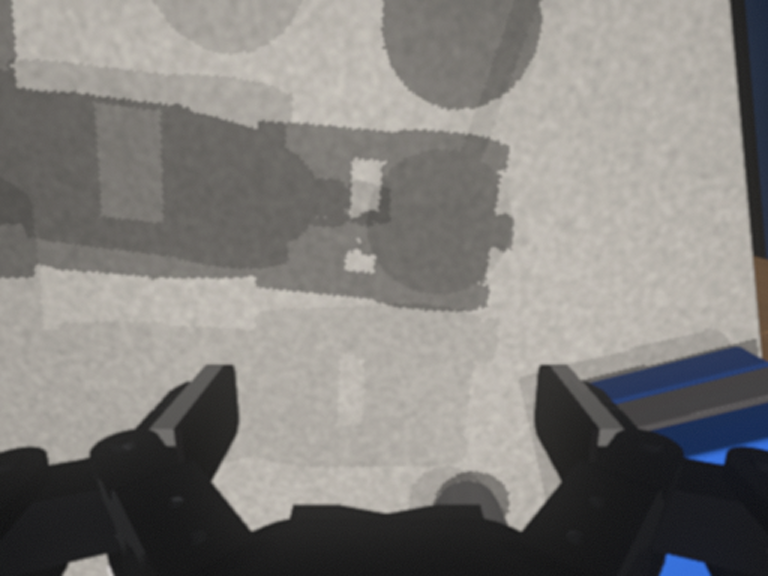

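drive_tool:
  rows:
    - {"x": -0.008,"y": -0.036,"z": -0.01,"rx": 5,"ry": 0,"rz": 0}
    - {"x": -0.008,"y": -0.037,"z": -0.007,"rx": 5,"ry": 0,"rz": 0}
    - {"x": -0.008,"y": -0.037,"z": -0.004,"rx": 5,"ry": 0,"rz": 0}
    - {"x": -0.008,"y": -0.037,"z": -0.001,"rx": 5,"ry": 0,"rz": 0}
    - {"x": -0.008,"y": -0.037,"z": 0.002,"rx": 5,"ry": 0,"rz": 0}
    - {"x": -0.008,"y": -0.037,"z": 0.005,"rx": 5,"ry": 0,"rz": 0}
    - {"x": -0.008,"y": -0.036,"z": 0.008,"rx": 5,"ry": 0,"rz": 0}
    - {"x": -0.008,"y": -0.036,"z": 0.011,"rx": 5,"ry": 0,"rz": 0}
  fingers: 0.0854

```text
time: 1.12
ee_pos: [0.4031, 0.364, 0.2963]
orientation: [-0.203, 0.678, 0.202, 0.677]
wrist_force: [-0.1, 1.3, -0.3]
gripper_width: 1.003
```

Run:
```python
from h import *
c=cam("wrist");cv2.imwrite("pics/w3.png",cv2.resize(c["color"][:,:,::-1],None,fx=1.5,fy=1.5,interpolation=cv2.INTER_CUBIC))
plan([.48,.33,.30],24)
```

```text
t 1.17 pos [0.4083 0.3609 0.2978] jaw 32.73 tilt [ 0.002 -0.001 -1.   ] w 0.998 F [ 2.4 -3.4  0.9] n 2 rv [8.73 0.06 0.12] q6 [ 0.64  0.28  1.58 -0.    1.28  0.07]
turn/row [4.37, 0.03, 0.06]
[-0.001, -0.0324, 0.0218]
[-0.001, -0.0306, 0.0242]
```

View pics/w3.png

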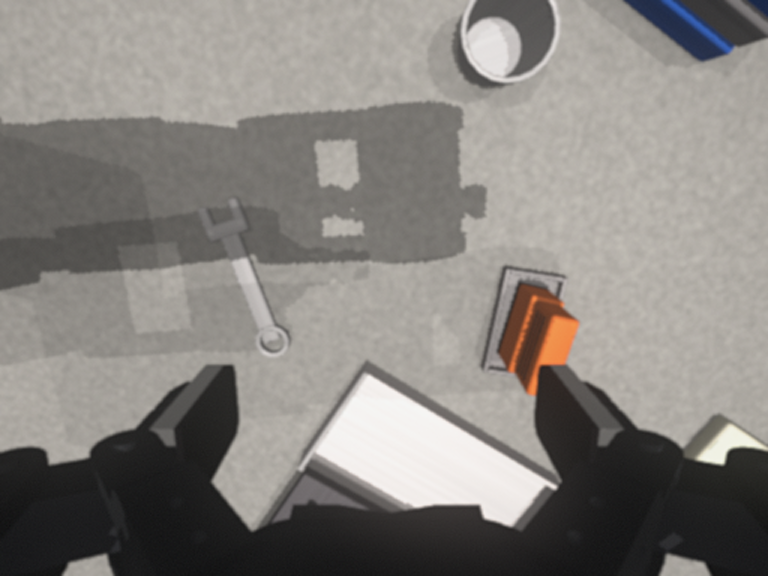

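Run:
```python
from h import *
plan([.54,.39,.28],24)
```

```text
t 1.17 pos [0.4083 0.3609 0.2978] jaw 32.73 tilt [ 0.002 -0.001 -1.   ] w 0.998 F [ 2.4 -3.4  0.9] n 4 rv [8.73 0.06 0.12] q6 [ 0.64  0.28  1.58 -0.    1.28  0.07]
turn/row [2.18, 0.01, 0.03]
[0.0045, -0.0117, 0.0316]
[0.0045, -0.0105, 0.0321]
[0.0045, -0.0092, 0.0324]
[0.0045, -0.008, 0.0328]
```

drive_tool:
  rows:
    - {"x": 0.0045,"y": -0.0117,"z": 0.032,"rx": 2.2,"ry": 0,"rz": 0}
    - {"x": 0.0045,"y": -0.0105,"z": 0.033,"rx": 2.2,"ry": 0,"rz": 0}
    - {"x": 0.0045,"y": -0.009,"z": 0.033,"rx": 2.2,"ry": 0,"rz": 0}
    - {"x": 0.0045,"y": -0.008,"z": 0.033,"rx": 2.2,"ry": 0,"rz": 0}
    - {"x": 0,"y": 0,"z": 0,"rx": 0,"ry": 0,"rz": 0}
    - {"x": 0,"y": 0,"z": 0,"rx": 0,"ry": 0,"rz": 0}

```text
time: 1.67
ee_pos: [0.551, 0.3873, 0.2795]
orientation: [-0.142, 0.692, 0.141, 0.694]
wrist_force: [-0.0, -0.2, 0.1]
gripper_width: 0.999
```

Run:
```python
from h import *
c=cam("wrist");cv2.imwrite("pics/w4.png",cv2.resize(c["color"][:,:,::-1],None,fx=1.5,fy=1.5,interpolation=cv2.INTER_CUBIC))
import pickle;pickle.dump(c,open("w4.pkl","wb"))
plan([.54,.39,.28],24)
```

```text
t 1.72 pos [0.5507 0.3871 0.2792] jaw 23.05 tilt [ 0.003 -0.001 -1.   ] w 0.999 F [-0.6 -0.5 -0.2] n 1 rv [-0.95  0.11  0.12] q6 [ 0.54  0.54  1.24 -0.    1.36  0.14]
turn/row [-0.95, 0.11, 0.12]
[-0.0008, 0.0069, -0.0087]
```

View pics/w4.png

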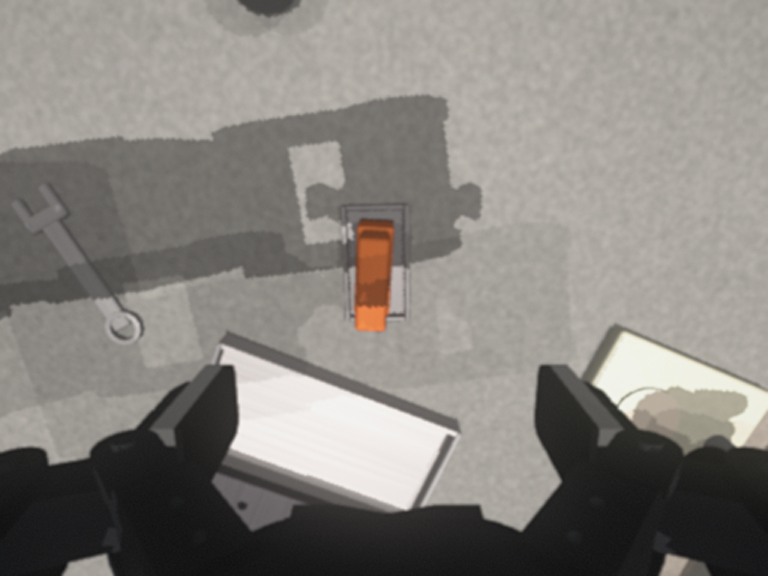

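Run:
```python
from h import *
import pickle
c=pickle.load(open("w4.pkl","rb"))
z=lambda a:(np.array(a,float)+.5)/1.5-.5
r=ray2z(c,z([(345,206),(409,204),(408,319),(348,320)]),.014)[:,:2];print(r.round(4),r.mean(0))
d=(r[0]+r[1]-r[2]-r[3])/2;print("rest len",np.linalg.norm(d),"yaw y-90",np.degrees(np.arctan2(d[1],d[0]))-90)
t=ray2z(c,z([(358,235),(392,235),(385,331),(356,331)]),.096)[:,:2];print(t.round(4),t.mean(0))
d=(t[0]+t[1]-t[2]-t[3])/2;print("scr len",np.linalg.norm(d),np.degrees(np.arctan2(d[1],d[0]))-90)
im=c["color"][120:230,215:290,::-1];cv2.imwrite("pics/w4c.png",cv2.resize(im,None,fx=6,fy=5,interpolation=cv2.INTER_CUBIC))
```

```text
[[0.5097 0.3993]
 [0.557  0.4212]
 [0.5959 0.3307]
 [0.5485 0.3095]] [0.55275632 0.36514659]
rest len 0.09817678676518644 yaw y-90 23.326223190246296
[[0.5276 0.3949]
 [0.5483 0.4037]
 [0.5703 0.34  ]
 [0.5518 0.3321]] [0.54949695 0.36764667]
scr len 0.06731583152175867 20.08856250166842
```

View pics/w4c.png

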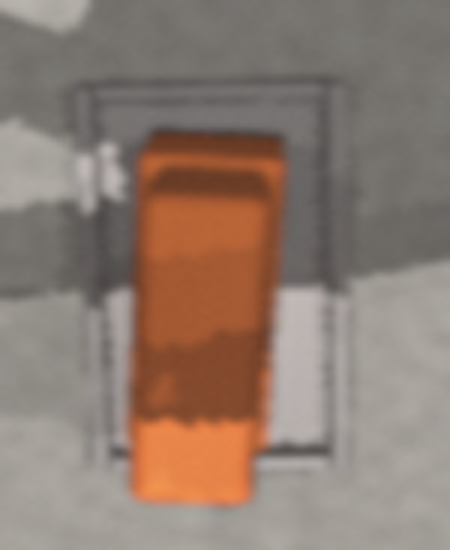

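Run:
```python
from h import *
import pickle
c=pickle.load(open("w4.pkl","rb"))
f=lambda a:(np.array(a,float)+.5)/[6,5]-.5+[215,120]
t=ray2z(c,f([(150,190),(270,190),(252,502),(132,502)]),.096)[:,:2];print(t.round(4),t.mean(0))
for a,b in ((0,3),(1,2)):
    d=t[a]-t[b];print(np.linalg.norm(d),np.degrees(np.arctan2(d[1],d[0]))-90)
t=ray2z(c,f([(140,152),(285,152)]),.052)[:,:2];print(t);d=t[1]-t[0];print(np.degrees(np.arctan2(d[1],d[0])),np.linalg.norm(d))
q=proj(c,[[.551,.366,.096],[.551,.366,.004]]);print(q)
plan([.551,.366,.16],22.5)
```

```text
[[0.529  0.3943]
 [0.5473 0.402 ]
 [0.5702 0.3405]
 [0.551  0.3324]] [0.54936863 0.36729616]
0.06569347601766629 19.559765462046855
0.06564554303544083 20.463628473837474
[[0.52465677 0.39416216]
 [0.54954551 0.40476759]]
23.079522798914688 0.02705410850868416
[[249.03203175 191.33426178]
 [250.62179517 173.09217354]]
t 1.72 pos [0.5507 0.3871 0.2792] jaw 23.05 tilt [ 0.003 -0.001 -1.   ] w 0.999 F [-0.6 -0.5 -0.2] n 4 rv [0.55 0.11 0.12] q6 [ 0.54  0.54  1.24 -0.    1.36  0.14]
turn/row [0.14, 0.03, 0.03]
[0.0298, -0.0048, -0.002]
[0.0298, -0.0048, -0.002]
[0.0298, -0.0049, -0.002]
[0.0298, -0.0049, -0.002]
```

Run:
```python
from h import *
plan([.5495,.367,.058],21)
```

```text
t 1.72 pos [0.5507 0.3871 0.2792] jaw 23.05 tilt [ 0.003 -0.001 -1.   ] w 0.999 F [-0.6 -0.5 -0.2] n 6 rv [2.05 0.11 0.12] q6 [ 0.54  0.54  1.24 -0.    1.36  0.14]
turn/row [0.34, 0.02, 0.02]
[0.0369, -0.0029, -0.0016]
[0.0369, -0.0029, -0.0015]
[0.0369, -0.003, -0.0015]
[0.0369, -0.003, -0.0015]
[0.0369, -0.003, -0.0014]
[0.0369, -0.003, -0.0014]
```

drive_tool:
  rows:
    - {"x": 0.02,"y": -0.009,"z": -0.0045,"rx": 1,"ry": 0.1,"rz": 0.1}
    - {"x": 0.02,"y": -0.009,"z": -0.0045,"rx": 1,"ry": 0,"rz": 0}
    - {"x": 0.03,"y": 0,"z": 0,"rx": 0,"ry": 0,"rz": 0}
    - {"x": 0.03,"y": 0,"z": 0,"rx": 0,"ry": 0,"rz": 0}
    - {"x": 0,"y": 0,"z": 0,"rx": 0,"ry": 0,"rz": 0}
    - {"x": 0,"y": 0,"z": 0,"rx": 0,"ry": 0,"rz": 0}

```text
time: 2.22
ee_pos: [0.5449, 0.3675, 0.1814]
orientation: [-0.13, 0.693, 0.132, 0.697]
wrist_force: [-0.4, 0.2, 1.2]
gripper_width: 1.003
```

Run:
```python
from h import *
c=cam("wrist");cv2.imwrite("pics/w5.png",cv2.resize(c["color"][:,:,::-1],None,fx=1.5,fy=1.5,interpolation=cv2.INTER_CUBIC))
plan([.5495,.367,.058],21)
```

```text
t 2.27 pos [0.5447 0.3675 0.1813] jaw 21.33 tilt [ 0.005  0.003 -1.   ] w 1.004 F [-0.  -0.2 -0.5] n 4 rv [ 0.33  0.32 -0.06] q6 [0.52 0.59 1.4  0.   1.14 0.15]
turn/row [0.08, 0.08, -0.02]
[0.0308, -0.0006, 0.0009]
[0.0308, -0.0006, 0.0009]
[0.0308, -0.0006, 0.001]
[0.0308, -0.0006, 0.001]
```

View pics/w5.png

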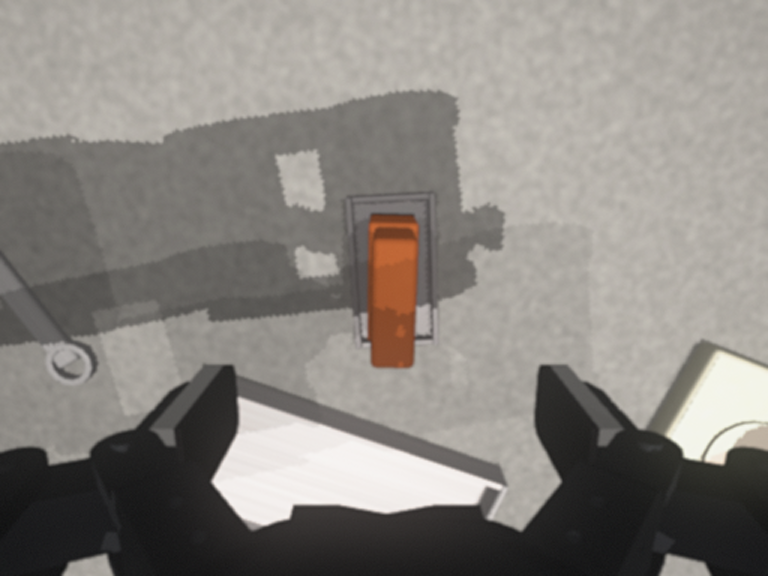

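drive_tool:
  rows:
    - {"x": 0.03,"y": -0.001,"z": 0.002,"rx": 0.3,"ry": 0.3,"rz": 0}
    - {"x": 0.03,"y": -0.001,"z": 0.002,"rx": 0,"ry": 0,"rz": 0}
    - {"x": 0.03,"y": 0,"z": 0,"rx": 0,"ry": 0,"rz": 0}
    - {"x": 0.025,"y": 0,"z": 0,"rx": 0,"ry": 0,"rz": 0}
    - {"x": 0,"y": 0,"z": 0,"rx": 0,"ry": 0,"rz": 0}
    - {"x": 0,"y": 0,"z": 0,"rx": 0,"ry": 0,"rz": 0}

```text
time: 2.77
ee_pos: [0.5545, 0.3728, 0.0785]
orientation: [-0.127, 0.688, 0.133, 0.702]
wrist_force: [0.6, -0.5, 0.8]
gripper_width: 1.002
```

Run:
```python
from h import *
plan([.5495,.367,.058],21)
```

```text
t 2.77 pos [0.5545 0.3728 0.0785] jaw 21.23 tilt [ 0.018  0.012 -1.   ] w 1.002 F [ 0.6 -0.5  0.8] n 1 rv [ 0.23  1.19 -0.26] q6 [0.52 0.72 1.45 0.   0.95 0.15]
turn/row [0.23, 1.19, -0.26]
[0.0204, -0.0037, -0.0072]
```

drive_tool:
  rows:
    - {"x": 0.005,"y": -0.0037,"z": -0.0072,"rx": 0.2,"ry": 1.2,"rz": -0.3}
    - {"x": 0.005,"y": 0,"z": 0,"rx": 0,"ry": 0,"rz": 0}
    - {"x": 0.005,"y": 0,"z": 0,"rx": 0,"ry": 0,"rz": 0}
    - {"x": 0.004,"y": 0,"z": 0,"rx": 0,"ry": 0,"rz": 0}
    - {"x": 0,"y": 0,"z": 0,"rx": 0,"ry": 0,"rz": 0}

```text
time: 3.18
ee_pos: [0.5517, 0.3684, 0.0667]
orientation: [-0.129, 0.692, 0.13, 0.698]
wrist_force: [0.6, 0.5, -1.1]
gripper_width: 1.003
```

Run:
```python
from h import *
plan([.5495,.367,.058],21)
```

```text
t 3.18 pos [0.5517 0.3684 0.0667] jaw 21.05 tilt [ 0.008  0.003 -1.   ] w 1.003 F [ 0.6  0.5 -1.1] n 1 rv [ 0.05  0.48 -0.02] q6 [ 0.52  0.74  1.46 -0.    0.94  0.15]
turn/row [0.05, 0.48, -0.02]
[0.0087, -0.0005, -0.0026]
```

drive_tool:
  rows:
    - {"x": 0.009,"y": -0.0005,"z": -0.0026,"rx": 0,"ry": 0.5,"rz": 0}
    - {"x": 0.003,"y": 0,"z": 0,"rx": 0,"ry": 0.1,"rz": 0}
    - {"x": 0,"y": 0,"z": 0,"rx": 0,"ry": 0,"rz": 0}

```text
time: 3.43
ee_pos: [0.5497, 0.3671, 0.0544]
orientation: [-0.129, 0.696, 0.129, 0.695]
wrist_force: [0.7, -0.1, -0.0]
gripper_width: 0.999
```

Run:
```python
from h import *
c=cam("wrist");cv2.imwrite("pics/w6.png",cv2.resize(c["color"][:,:,::-1],None,fx=1.5,fy=1.5,interpolation=cv2.INTER_CUBIC))
plan([.5495,.367,.058],21)
```

```text
t 3.48 pos [0.5496 0.367  0.0543] jaw 21.05 tilt [-0.002 -0.    -1.   ] w 0.996 F [ 0.1 -0.3  0.1] n 1 rv [ 0.05 -0.13 -0.03] q6 [0.52 0.75 1.46 0.   0.93 0.15]
turn/row [0.05, -0.13, -0.03]
[-0.0037, 0.0, -0.0001]
```

View pics/w6.png

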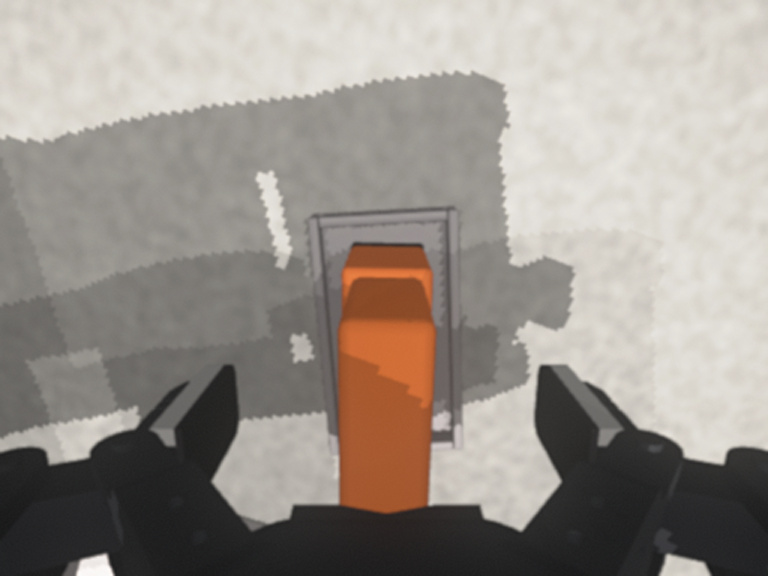

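drive_tool:
  rows:
    - {"x": -0.004,"y": 0,"z": 0,"rx": 0,"ry": 0,"rz": 0}
    - {"x": 0,"y": 0,"z": 0,"rx": 0,"ry": 0,"rz": 0}
    - {"x": 0,"y": 0,"z": 0,"rx": 0,"ry": 0,"rz": 0}
    - {"x": 0,"y": 0,"z": 0,"rx": 0,"ry": 0,"rz": 0}
    - {"x": 0,"y": 0,"z": 0,"rx": 0,"ry": 0,"rz": 0}
    - {"x": 0,"y": 0,"z": 0,"rx": 0,"ry": 0,"rz": 0}
    - {"x": 0,"y": 0,"z": 0,"rx": 0,"ry": 0,"rz": 0}
    - {"x": 0,"y": 0,"z": 0,"rx": 0,"ry": 0,"rz": 0}
  fingers: 0
  force: 80

```text
time: 4.15
ee_pos: [0.5499, 0.3672, 0.0594]
orientation: [-0.129, 0.696, 0.129, 0.695]
wrist_force: [0.2, -0.6, 0.4]
gripper_width: 0.251
```

Run:
```python
from h import *
plan([.5495,.367,.18],21,.03)
```

```text
t 4.15 pos [0.5499 0.3672 0.0594] jaw 21.05 tilt [-0.001  0.    -1.   ] w 0.251 F [ 0.2 -0.6  0.4] n 5 rv [ 0.05 -0.07 -0.04] q6 [0.52 0.75 1.46 0.   0.94 0.15]
turn/row [0.01, -0.01, -0.01]
[-0.0241, -0.0, -0.0001]
[-0.0241, -0.0, -0.0001]
[-0.0241, -0.0, -0.0001]
[-0.0241, -0.0, -0.0001]
[-0.0241, -0.0, -0.0001]
```

drive_tool:
  rows:
    - {"x": -0.024,"y": 0,"z": 0,"rx": 0,"ry": 0,"rz": 0}
    - {"x": -0.03,"y": 0,"z": 0,"rx": 0,"ry": 0,"rz": 0}
    - {"x": -0.03,"y": 0,"z": 0,"rx": 0,"ry": 0,"rz": 0}
    - {"x": -0.03,"y": 0,"z": 0,"rx": 0,"ry": 0,"rz": 0}
    - {"x": -0.03,"y": 0,"z": 0,"rx": 0,"ry": 0,"rz": 0}
    - {"x": 0,"y": 0,"z": 0,"rx": 0,"ry": 0,"rz": 0}

```text
time: 4.65
ee_pos: [0.5483, 0.3662, 0.2056]
orientation: [-0.13, 0.699, 0.128, 0.692]
wrist_force: [1.5, 0.6, -1.1]
gripper_width: 0.247
```

Run:
```python
from h import *
plan([.64,.16,.26],0.4,.035)
```

```text
t 4.65 pos [0.5483 0.3662 0.2056] jaw 21.05 tilt [-0.009 -0.004 -1.   ] w 0.247 F [ 1.5  0.6 -1.1] n 7 rv [20.65 -0.55  0.14] q6 [0.52 0.58 1.36 0.   1.21 0.15]
turn/row [2.95, -0.08, 0.02]
[-0.0078, -0.0322, 0.0016]
[-0.0078, -0.0321, 0.0032]
[-0.0078, -0.0319, 0.0049]
[-0.0078, -0.0316, 0.0065]
[-0.0078, -0.0312, 0.0082]
[-0.0078, -0.0307, 0.0098]
[-0.0078, -0.0302, 0.0113]
```

drive_tool:
  rows:
    - {"x": -0.008,"y": -0.032,"z": 0.0016,"rx": 2.95,"ry": -0.1,"rz": 0}
    - {"x": -0.008,"y": -0.032,"z": 0.003,"rx": 2.95,"ry": -0.1,"rz": 0}
    - {"x": -0.008,"y": -0.032,"z": 0.005,"rx": 2.95,"ry": -0.1,"rz": 0}
    - {"x": -0.008,"y": -0.0316,"z": 0.0065,"rx": 2.95,"ry": -0.1,"rz": 0}
    - {"x": -0.008,"y": -0.031,"z": 0.008,"rx": 2.95,"ry": -0.1,"rz": 0}
    - {"x": -0.008,"y": -0.031,"z": 0.01,"rx": 2.95,"ry": 0,"rz": 0}
    - {"x": -0.008,"y": -0.03,"z": 0.011,"rx": 2.95,"ry": 0,"rz": 0}
    - {"x": 0,"y": 0,"z": 0,"rx": 0,"ry": 0,"rz": 0}

```text
time: 5.32
ee_pos: [0.6406, 0.1524, 0.2621]
orientation: [0.001, 0.708, -0.003, 0.707]
wrist_force: [0.3, 0.3, -1.0]
gripper_width: 0.243
```

Run:
```python
from h import *
c=cam("wrist");cv2.imwrite("pics/w7.png",cv2.resize(c["color"][:,:,::-1],None,fx=1.5,fy=1.5,interpolation=cv2.INTER_CUBIC))
import pickle;pickle.dump(c,open("w7.pkl","wb"))
plan([.64,.16,.26],0.4,.035)
```

```text
t 5.37 pos [0.6395 0.1545 0.2612] jaw -0.15 tilt [-0.003 -0.002 -1.   ] w 0.245 F [-1.  -0.1 -2.4] n 1 rv [-0.55 -0.16  0.1 ] q6 [ 0.17  0.53  1.31 -0.    1.31  0.17]
turn/row [-0.55, -0.16, 0.1]
[0.0012, 0.0055, 0.0005]
```

View pics/w7.png

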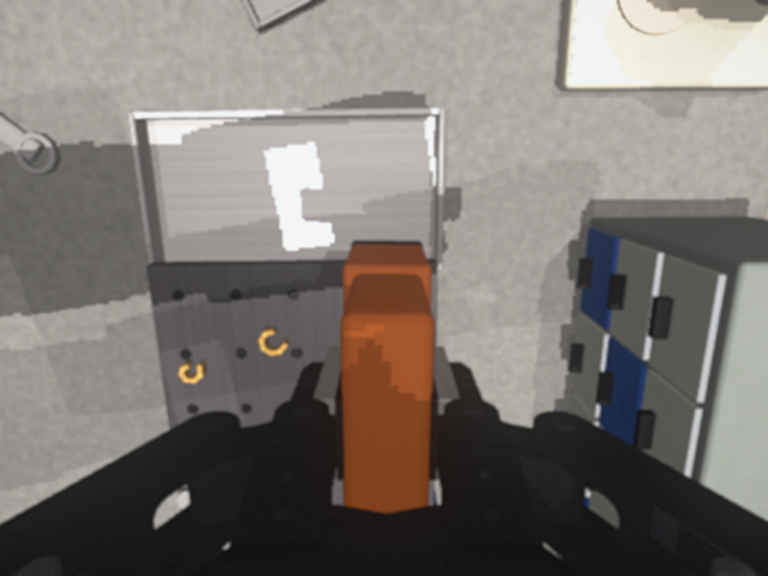

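```bash
cat >> h.py <<'E'
PL=np.array([.5719,.0176,.0064])
def loc(X):
    X=np.atleast_2d(X);c,s=np.cos(PL[2]),np.sin(PL[2]);d=X[:,:2]-PL[:2];return np.c_[d[:,0]*c+d[:,1]*s,-d[:,0]*s+d[:,1]*c]
def wld(x,y,z):
    c,s=np.cos(PL[2]),np.sin(PL[2]);return np.array([PL[0]+c*x-s*y,PL[1]+s*x+c*y,z])
E
python3 - <<'E'
from h import *
import pickle
c=pickle.load(open("w7.pkl","rb"))
z=lambda a:(np.array(a,float)+.5)/1.5-.5
print(loc(ray2z(c,z([(273,342),(191,372)]),.0445)),loc(ray2z(c,z([(150,264),(340,262)]),.04)),loc(ray2z(c,z([(135,113),(441,109)]),.024)))
E
```

```text
[[-0.01971867  0.06245145]
 [-0.08615528  0.03790896]] [[-0.1088917   0.12414386]
 [ 0.03397022  0.12418246]] [[-0.11243932  0.23262554]
 [ 0.10942323  0.23294325]]
```

Run:
```python
from h import *
S=cam("scene");D=cam("side")
print(ray2z(S,[[277/1.5,440/1.5]],.0)[:,:2],ray2z(D,[[380/1.5,447/1.5]],.0)[:,:2])
plan(wld(.09,-.088,.20),0.4,.035)
```

```text
[[ 0.48691064 -0.37379802]] [[ 0.48510684 -0.37535327]]
t 5.47 pos [0.6382 0.1574 0.2604] jaw 0.1 tilt [-0.005 -0.001 -1.   ] w 0.249 F [ 0.2  0.2 -1.8] n 7 rv [-0.3  -0.26  0.07] q6 [ 0.17  0.53  1.31 -0.    1.31  0.17]
turn/row [-0.04, -0.04, 0.01]
[0.0086, -0.0325, 0.0035]
[0.0086, -0.0325, 0.0034]
[0.0086, -0.0325, 0.0034]
[0.0086, -0.0325, 0.0034]
[0.0086, -0.0325, 0.0033]
[0.0086, -0.0325, 0.0033]
[0.0086, -0.0325, 0.0033]
```

drive_tool:
  rows:
    - {"x": 0.004,"y": -0.0325,"z": 0.0035,"rx": 0,"ry": 0,"rz": 0}
    - {"x": 0.004,"y": -0.0325,"z": 0.0035,"rx": 0,"ry": 0,"rz": 0}
    - {"x": 0.008,"y": -0.0325,"z": 0.0035,"rx": 0,"ry": 0,"rz": 0}
    - {"x": 0.008,"y": -0.0325,"z": 0.0035,"rx": 0,"ry": 0,"rz": 0}
    - {"x": 0.008,"y": -0.0325,"z": 0.0035,"rx": 0,"ry": 0,"rz": 0}
    - {"x": 0.008,"y": -0.0325,"z": 0.0035,"rx": 0,"ry": 0,"rz": 0}
    - {"x": 0.008,"y": -0.03,"z": 0.0035,"rx": 0,"ry": 0,"rz": 0}
    - {"x": 0,"y": 0,"z": 0,"rx": 0,"ry": 0,"rz": 0}

```text
time: 6.13
ee_pos: [0.662, -0.0614, 0.2051]
orientation: [-0.009, 0.711, 0.01, 0.703]
wrist_force: [0.1, 0.4, -1.4]
gripper_width: 0.244
```

Run:
```python
from h import *
plan(wld(.09,-.088,.13),0.4,.02)
```

```text
t 6.13 pos [ 0.662  -0.0614  0.2051] jaw 1.5 tilt [-0.011  0.002 -1.   ] w 0.244 F [ 0.1  0.4 -1.4] n 4 rv [ 1.1  -0.61 -0.12] q6 [-0.16  0.59  1.34  0.    1.22 -0.19]
turn/row [0.28, -0.15, -0.03]
[0.0188, -0.0022, 0.0003]
[0.0188, -0.0021, 0.0002]
[0.0188, -0.0021, 0.0002]
[0.0188, -0.0021, 0.0001]
```

drive_tool:
  rows:
    - {"x": 0.01,"y": -0.009,"z": 0,"rx": 1.1,"ry": -0.6,"rz": -0.1}
    - {"x": 0.02,"y": 0,"z": 0,"rx": 0,"ry": 0,"rz": 0}
    - {"x": 0.02,"y": 0,"z": 0,"rx": 0,"ry": 0,"rz": 0}
    - {"x": 0.02,"y": 0,"z": 0,"rx": 0,"ry": 0,"rz": 0}
    - {"x": 0,"y": 0,"z": 0,"rx": 0,"ry": 0,"rz": 0}
    - {"x": 0,"y": 0,"z": 0,"rx": 0,"ry": 0,"rz": 0}

```text
time: 6.63
ee_pos: [0.661, -0.0626, 0.1301]
orientation: [-0.005, 0.708, 0.006, 0.706]
wrist_force: [0.0, -0.4, -1.0]
gripper_width: 0.249
```

Run:
```python
from h import *
plan(wld(.09,-.088,.097),0.4,.01)
for n,(x0,y0,w,h) in {"scene":(215,120,160,170),"side":(225,120,100,140)}.items():
    c=ctrl.camera(n)["color"][:,:,::-1]
    f=4 if n=="side" else 3.5
    cv2.imwrite(f"pics/{n}2.png",cv2.resize(c[y0:y0+h,x0:x0+w],None,fx=f,fy=f,interpolation=cv2.INTER_CUBIC))
```

```text
t 6.63 pos [ 0.661  -0.0626  0.1301] jaw 0.89 tilt [-0.003  0.002 -1.   ] w 0.249 F [ 0.  -0.4 -1. ] n 4 rv [ 0.49 -0.19 -0.14] q6 [-0.17  0.66  1.41  0.    1.07 -0.18]
turn/row [0.12, -0.05, -0.04]
[0.0083, -0.0018, 0.0004]
[0.0083, -0.0018, 0.0004]
[0.0083, -0.0018, 0.0003]
[0.0083, -0.0018, 0.0003]
```

View pics/scene2.png

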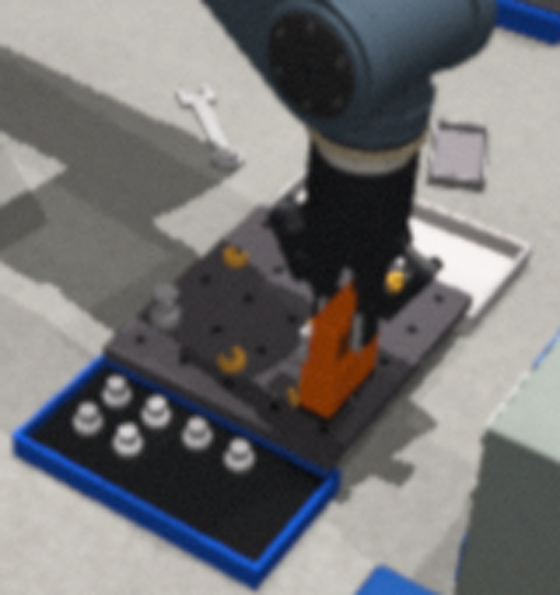

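View pics/side2.png

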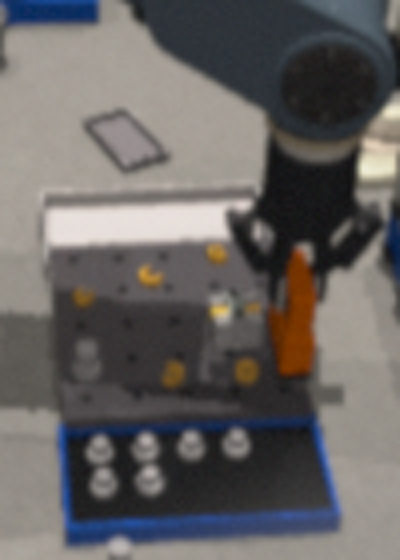

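drive_tool:
  rows:
    - {"x": 0.002,"y": -0.0075,"z": 0.002,"rx": 0.5,"ry": -0.2,"rz": -0.1}
    - {"x": 0.009,"y": -0.003,"z": 0,"rx": 0,"ry": 0,"rz": 0}
    - {"x": 0.009,"y": 0,"z": 0,"rx": 0,"ry": 0,"rz": 0}
    - {"x": 0.005,"y": 0,"z": 0,"rx": 0,"ry": 0,"rz": 0}
    - {"x": 0,"y": 0,"z": 0,"rx": 0,"ry": 0,"rz": 0}

```text
time: 7.15
ee_pos: [0.6655, -0.0741, 0.1074]
orientation: [-0.003, 0.704, 0.002, 0.71]
wrist_force: [-0.2, 0.3, -1.9]
gripper_width: 0.247
```

Run:
```python
from h import *
plan(wld(.09,-.088,.097),0.4,.01)
```

```text
t 7.15 pos [ 0.6655 -0.0741  0.1074] jaw 0.37 tilt [ 0.008 -0.001 -1.   ] w 0.247 F [-0.2  0.3 -1.9] n 2 rv [-0.03  0.43  0.05] q6 [-0.18  0.69  1.42  0.    1.02 -0.19]
turn/row [-0.01, 0.22, 0.02]
[0.0052, 0.0022, -0.0016]
[0.0052, 0.0022, -0.0015]
```

drive_tool:
  rows:
    - {"x": 0.01,"y": 0.003,"z": -0.002,"rx": 0,"ry": 0.4,"rz": 0}
    - {"x": 0.001,"y": 0,"z": 0,"rx": 0,"ry": 0,"rz": 0}
    - {"x": 0,"y": 0,"z": 0,"rx": 0,"ry": 0,"rz": 0}

```text
time: 7.4
ee_pos: [0.6637, -0.0711, 0.0954]
orientation: [-0.003, 0.707, 0.002, 0.707]
wrist_force: [-0.7, 0.5, -1.5]
gripper_width: 0.249
```

Run:
```python
from h import *
plan(wld(.021,-.089,.097),0.4,.01)
```

```text
t 7.4 pos [ 0.6637 -0.0711  0.0954] jaw 0.35 tilt [ 0.    -0.001 -1.   ] w 0.249 F [-0.7  0.5 -1.5] n 8 rv [-0.05  0.03  0.06] q6 [-0.18  0.71  1.43 -0.    1.01 -0.18]
turn/row [-0.01, 0.0, 0.01]
[-0.0002, 0.0, -0.0088]
[-0.0002, 0.0, -0.0088]
[-0.0002, 0.0, -0.0088]
[-0.0002, 0.0, -0.0088]
[-0.0002, 0.0, -0.0088]
[-0.0002, 0.0, -0.0088]
[-0.0002, 0.0, -0.0088]
[-0.0002, 0.0, -0.0088]
```

drive_tool:
  rows:
    - {"x": -0.002,"y": 0,"z": 0,"rx": 0,"ry": 0,"rz": 0}
    - {"x": 0,"y": 0,"z": -0.009,"rx": 0,"ry": 0,"rz": 0}
    - {"x": 0,"y": 0,"z": -0.009,"rx": 0,"ry": 0,"rz": 0}
    - {"x": 0,"y": 0,"z": -0.009,"rx": 0,"ry": 0,"rz": 0}
    - {"x": 0,"y": 0,"z": -0.009,"rx": 0,"ry": 0,"rz": 0}

```text
time: 7.82
ee_pos: [0.6278, -0.0708, 0.0981]
orientation: [-0.003, 0.706, 0.002, 0.708]
wrist_force: [0.2, -0.5, -1.4]
gripper_width: 0.244
```

Run:
```python
from h import *
plan(wld(.021,-.089,.097),0.4,.01)
```

```text
t 7.82 pos [ 0.6278 -0.0708  0.0981] jaw 0.4 tilt [ 0.002 -0.001 -1.   ] w 0.244 F [ 0.2 -0.5 -1.4] n 4 rv [-0.    0.11  0.06] q6 [-0.19  0.65  1.53 -0.    0.96 -0.19]
turn/row [-0.0, 0.03, 0.02]
[0.0003, -0.0, -0.0086]
[0.0003, -0.0, -0.0086]
[0.0003, -0.0, -0.0086]
[0.0003, -0.0, -0.0086]
```

Tracks well. Continue.

drive_tool:
  rows:
    - {"x": 0.001,"y": 0,"z": -0.009,"rx": 0,"ry": 0.1,"rz": 0}
    - {"x": 0,"y": 0,"z": -0.009,"rx": 0,"ry": 0,"rz": 0}
    - {"x": 0,"y": 0,"z": -0.009,"rx": 0,"ry": 0,"rz": 0}
    - {"x": 0,"y": 0,"z": -0.005,"rx": 0,"ry": 0,"rz": 0}
    - {"x": 0,"y": 0,"z": 0,"rx": 0,"ry": 0,"rz": 0}

```text
time: 8.23
ee_pos: [0.5935, -0.0707, 0.0987]
orientation: [-0.003, 0.707, 0.002, 0.707]
wrist_force: [-0.4, -0.5, -1.4]
gripper_width: 0.247
```

```bash
cat >> h.py <<'E'
def shots(k):
    for n,(x0,y0,w,h) in {"scene":(215,120,160,170),"side":(225,120,100,140)}.items():
        c=ctrl.camera(n)["color"][:,:,::-1]
        f=4 if n=="side" else 3.5
        cv2.imwrite(f"pics/{n}{k}.png",cv2.resize(c[y0:y0+h,x0:x0+w],None,fx=f,fy=f,interpolation=cv2.INTER_CUBIC))
def meas(s=[],d=[],z=.0445):
    S=cam("scene");D=cam("side")
    if len(s): print("S",loc(ray2z(S,(np.array(s,float)+.5)/3.5-.5+[215,120],z)).round(4).tolist())
    if len(d): print("D",loc(ray2z(D,(np.array(d,float)+.5)/4-.5+[225,120],z)).round(4).tolist())
E
python3 - <<'E'
from h import *
plan(wld(.021,-.089,.097),0.4,.01)
shots(3)
E
```

```text
t 8.23 pos [ 0.5935 -0.0707  0.0987] jaw 0.41 tilt [ 0.001 -0.001 -1.   ] w 0.247 F [-0.4 -0.5 -1.4] n 1 rv [0.01 0.06 0.06] q6 [-0.2   0.59  1.63 -0.    0.92 -0.2 ]
turn/row [0.01, 0.06, 0.06]
[0.0017, -0.0005, -0.0]
```

View pics/scene3.png

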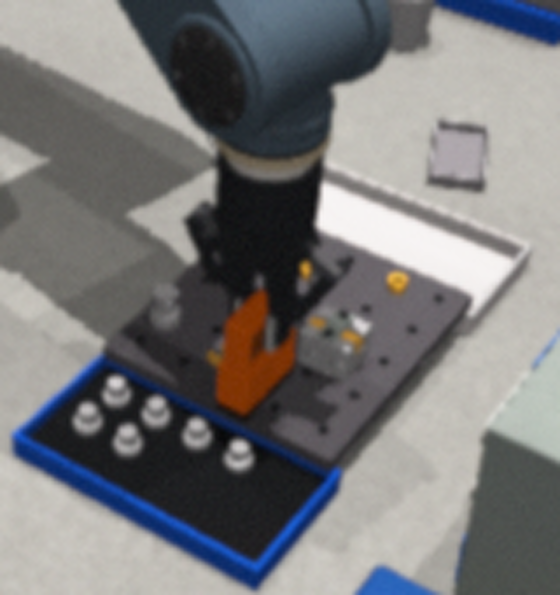

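View pics/side3.png

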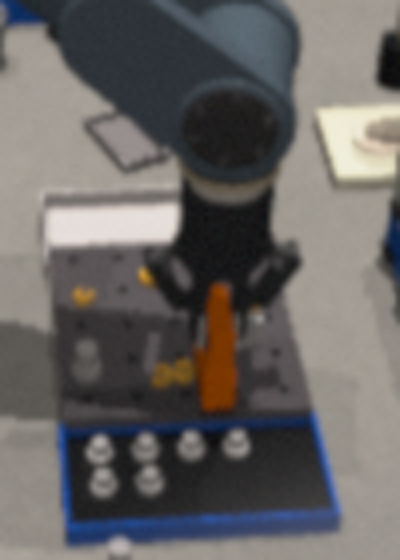

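Run:
```python
from h import *
meas(d=[(162,376),(181,371)])
plan(wld(.035,-.1,.18),0.4,.03)
```

```text
D [[-0.0215, -0.0768], [-0.0038, -0.0716]]
t 8.43 pos [ 0.5946 -0.0708  0.0985] jaw 0.41 tilt [ 0.002 -0.001 -1.   ] w 0.249 F [ 0.3 -0.4 -1.6] n 3 rv [0.01 0.1  0.06] q6 [-0.2   0.6   1.63 -0.    0.92 -0.2 ]
turn/row [0.0, 0.03, 0.02]
[-0.0271, -0.0039, 0.0043]
[-0.0271, -0.0038, 0.0043]
[-0.0272, -0.0038, 0.0043]
```

drive_tool:
  rows:
    - {"x": 0,"y": 0,"z": 0.008,"rx": 0,"ry": 0,"rz": 0}
    - {"x": -0.03,"y": 0,"z": 0.004,"rx": 0,"ry": 0,"rz": 0}
    - {"x": -0.03,"y": 0,"z": 0,"rx": 0,"ry": 0,"rz": 0}
    - {"x": -0.03,"y": 0,"z": 0,"rx": 0,"ry": 0,"rz": 0}
    - {"x": 0,"y": 0,"z": 0,"rx": 0,"ry": 0,"rz": 0}

```text
time: 8.85
ee_pos: [0.6097, -0.0704, 0.1903]
orientation: [-0.003, 0.708, 0.002, 0.707]
wrist_force: [0.5, -1.2, -0.2]
gripper_width: 0.25
```

drive_tool:
  rows:
    - {"x": 0,"y": 0,"z": 0,"rx": -7,"ry": 0,"rz": 0}
    - {"x": 0,"y": 0,"z": 0,"rx": -7,"ry": 0,"rz": 0}
    - {"x": 0,"y": 0,"z": 0,"rx": -7,"ry": 0,"rz": 0}
    - {"x": 0,"y": 0,"z": 0,"rx": -7,"ry": 0,"rz": 0}
    - {"x": 0,"y": 0,"z": 0,"rx": -7,"ry": 0,"rz": 0}
    - {"x": 0,"y": 0,"z": 0,"rx": -7,"ry": 0,"rz": 0}
    - {"x": 0,"y": 0,"z": 0,"rx": -7,"ry": 0,"rz": 0}
    - {"x": 0,"y": 0,"z": 0,"rx": -7,"ry": 0,"rz": 0}

```text
time: 9.52
ee_pos: [0.6158, -0.0703, 0.1897]
orientation: [-0.342, 0.619, 0.34, 0.62]
wrist_force: [0.5, 0.7, -1.5]
gripper_width: 0.248
```

Run:
```python
from h import *
plan(wld(-.018,-.107,.18),90.4,.03)
```

```text
t 9.52 pos [ 0.6158 -0.0703  0.1897] jaw 57.64 tilt [ 0.003 -0.001 -1.   ] w 0.248 F [ 0.5  0.7 -1.5] n 5 rv [-3.276e+01 -1.000e-02  1.700e-01] q6 [-0.19  0.52  1.5  -0.    1.12 -1.19]
turn/row [-6.55, -0.0, 0.03]
[0.0019, 0.0083, -0.0098]
[0.0019, 0.0093, -0.0088]
[0.0019, 0.0103, -0.0077]
[0.0019, 0.0111, -0.0064]
[0.0019, 0.0118, -0.0051]
```

drive_tool:
  rows:
    - {"x": 0.002,"y": 0.009,"z": -0.01,"rx": -6.6,"ry": 0,"rz": 0}
    - {"x": 0.002,"y": 0.01,"z": -0.009,"rx": -6.6,"ry": 0,"rz": 0}
    - {"x": 0.002,"y": 0.01,"z": -0.008,"rx": -6.6,"ry": 0,"rz": 0}
    - {"x": 0.002,"y": 0.011,"z": -0.006,"rx": -6.6,"ry": 0,"rz": 0}
    - {"x": 0.002,"y": 0.012,"z": -0.005,"rx": -6,"ry": 0,"rz": 0}
    - {"x": 0,"y": 0,"z": 0,"rx": 0,"ry": 0,"rz": 0}

```text
time: 10.02
ee_pos: [0.555, -0.0901, 0.1758]
orientation: [0.51, -0.49, -0.509, -0.491]
wrist_force: [-0.3, 0.8, -1.3]
gripper_width: 0.247
```

Run:
```python
from h import *
plan(wld(-.018,-.107,.12),90.4,.02)
```

```text
t 10.02 pos [ 0.555  -0.0901  0.1758] jaw 92.18 tilt [ 0.002 -0.    -1.   ] w 0.247 F [-0.3  0.8 -1.3] n 3 rv [ 1.78 -0.03  0.11] q6 [-0.24  0.43  1.68  0.    1.03 -1.85]
turn/row [0.59, -0.01, 0.04]
[0.0186, 0.0001, 0.0002]
[0.0186, 0.0001, 0.0002]
[0.0186, 0.0001, 0.0002]
```

drive_tool:
  rows:
    - {"x": 0.018,"y": 0,"z": -0.003,"rx": 1.8,"ry": 0,"rz": 0.1}
    - {"x": 0.018,"y": 0,"z": 0,"rx": 0,"ry": 0,"rz": 0}
    - {"x": 0.018,"y": 0,"z": 0,"rx": 0,"ry": 0,"rz": 0}
    - {"x": 0.006,"y": 0,"z": 0,"rx": 0,"ry": 0,"rz": 0}
    - {"x": 0,"y": 0,"z": 0,"rx": 0,"ry": 0,"rz": 0}
    - {"x": 0,"y": 0,"z": 0,"rx": 0,"ry": 0,"rz": 0}

```text
time: 10.52
ee_pos: [0.5608, -0.0934, 0.1141]
orientation: [-0.499, 0.502, 0.496, 0.504]
wrist_force: [0.1, 0.4, -1.7]
gripper_width: 0.249
```

Run:
```python
from h import *
plan(wld(-.018,-.109,.0975),90.4,.02)
shots(4)
```

```text
t 10.52 pos [ 0.5608 -0.0934  0.1141] jaw 89.35 tilt [ 0.004 -0.001 -1.   ] w 0.249 F [ 0.1  0.4 -1.7] n 1 rv [-1.05 -0.06  0.26] q6 [-0.25  0.53  1.71 -0.    0.9  -1.81]
turn/row [-1.05, -0.06, 0.26]
[0.0166, 0.0063, 0.0018]
```

View pics/side4.png

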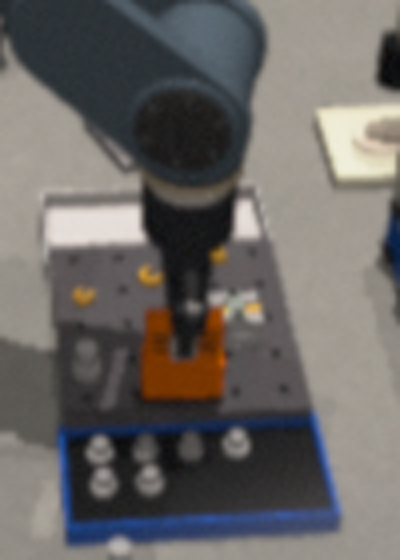

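View pics/scene4.png

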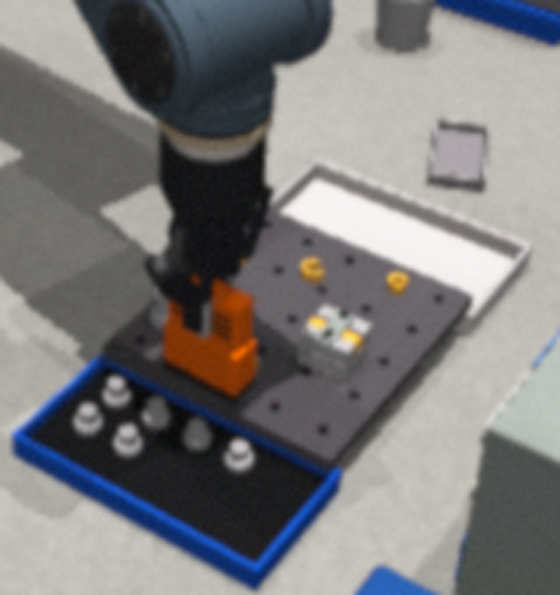

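drive_tool:
  rows:
    - {"x": 0.009,"y": 0.0065,"z": 0,"rx": -1,"ry": 0,"rz": 0.2}
    - {"x": 0.0075,"y": 0,"z": 0,"rx": 0,"ry": 0,"rz": 0}
    - {"x": 0,"y": 0,"z": 0,"rx": 0,"ry": 0,"rz": 0}
    - {"x": 0,"y": 0,"z": 0,"rx": 0,"ry": 0,"rz": 0}

```text
time: 10.95
ee_pos: [0.5549, -0.0935, 0.0988]
orientation: [0.504, -0.497, -0.5, -0.499]
wrist_force: [0.8, -0.0, -1.6]
gripper_width: 0.246
```

Run:
```python
from h import *
plan(wld(-.018,.00,.0975),90.4,.01)
```

```text
t 10.95 pos [ 0.5549 -0.0935  0.0988] jaw 90.46 tilt [ 0.005 -0.002 -1.   ] w 0.246 F [ 0.8 -0.  -1.6] n 12 rv [ 0.06 -0.13  0.3 ] q6 [-0.25  0.54  1.73 -0.    0.87 -1.83]
turn/row [0.0, -0.01, 0.03]
[0.0001, 0.0, 0.0093]
[0.0001, 0.0, 0.0093]
[0.0001, 0.0, 0.0093]
[0.0001, 0.0, 0.0093]
[0.0001, 0.0, 0.0093]
[0.0001, 0.0, 0.0093]
[0.0001, 0.0, 0.0093]
[0.0001, 0.0, 0.0093]
[0.0001, 0.0, 0.0093]
[0.0001, 0.0, 0.0093]
[0.0001, 0.0, 0.0093]
[0.0001, 0.0, 0.0093]
```

drive_tool:
  rows:
    - {"x": 0.002,"y": 0,"z": 0,"rx": 0,"ry": 0,"rz": 0.2}
    - {"x": 0,"y": 0,"z": 0.006,"rx": 0,"ry": 0,"rz": 0}
    - {"x": 0,"y": 0,"z": 0.008,"rx": 0,"ry": 0,"rz": 0}
    - {"x": 0,"y": 0,"z": 0.009,"rx": 0,"ry": 0,"rz": 0}
    - {"x": 0,"y": 0,"z": 0.009,"rx": 0,"ry": 0,"rz": 0}

```text
time: 11.37
ee_pos: [0.555, -0.0602, 0.097]
orientation: [0.503, -0.499, -0.5, -0.499]
wrist_force: [-0.8, 0.2, -1.7]
gripper_width: 0.253
```

Run:
```python
from h import *
plan(wld(-.018,.00,.0975),90.4,.04)
```

```text
t 11.37 pos [ 0.555  -0.0602  0.097 ] jaw 90.32 tilt [ 0.002 -0.003 -1.   ] w 0.253 F [-0.8  0.2 -1.7] n 2 rv [-0.08 -0.15  0.14] q6 [-0.19  0.54  1.74 -0.    0.86 -1.76]
turn/row [-0.04, -0.08, 0.07]
[-0.0004, 0.0003, 0.0388]
[-0.0003, 0.0003, 0.0388]
```

drive_tool:
  rows:
    - {"x": 0,"y": 0,"z": 0.009,"rx": 0,"ry": 0,"rz": 0.1}
    - {"x": 0,"y": 0,"z": 0.009,"rx": 0,"ry": 0,"rz": 0}
    - {"x": 0,"y": 0,"z": 0.009,"rx": 0,"ry": 0,"rz": 0}
    - {"x": 0,"y": 0,"z": 0.009,"rx": 0,"ry": 0,"rz": 0}
    - {"x": 0,"y": 0,"z": 0.009,"rx": 0,"ry": 0,"rz": 0}
    - {"x": 0,"y": 0,"z": 0.009,"rx": 0,"ry": 0,"rz": 0}

```text
time: 11.87
ee_pos: [0.5545, 0.0013, 0.0973]
orientation: [0.503, -0.499, -0.501, -0.498]
wrist_force: [-0.2, -0.4, -1.0]
gripper_width: 0.246
```

Run:
```python
from h import *
plan(wld(-.018,.09,.0975),90.4,.04)
shots(5)
c=cam("wrist");cv2.imwrite("pics/w8.png",cv2.resize(c["color"][:,:,::-1],None,fx=1.5,fy=1.5,interpolation=cv2.INTER_CUBIC))
```

```text
t 11.87 pos [0.5545 0.0013 0.0973] jaw 90.43 tilt [ 0.001 -0.003 -1.   ] w 0.246 F [-0.2 -0.4 -1. ] n 3 rv [ 0.03 -0.15  0.05] q6 [-0.08  0.53  1.75 -0.    0.86 -1.66]
turn/row [0.01, -0.05, 0.02]
[-0.0002, 0.0001, 0.0354]
[-0.0001, 0.0001, 0.0354]
[-0.0001, 0.0002, 0.0354]
```

View pics/side5.png

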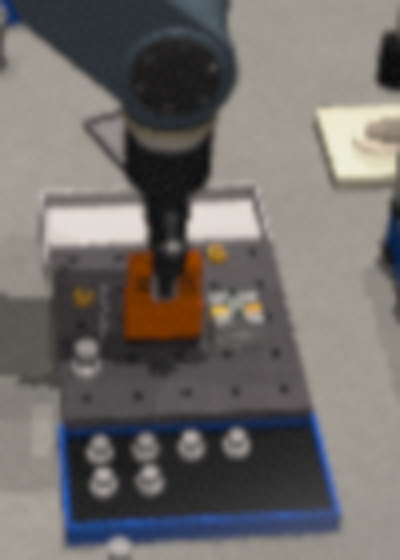

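View pics/w8.png

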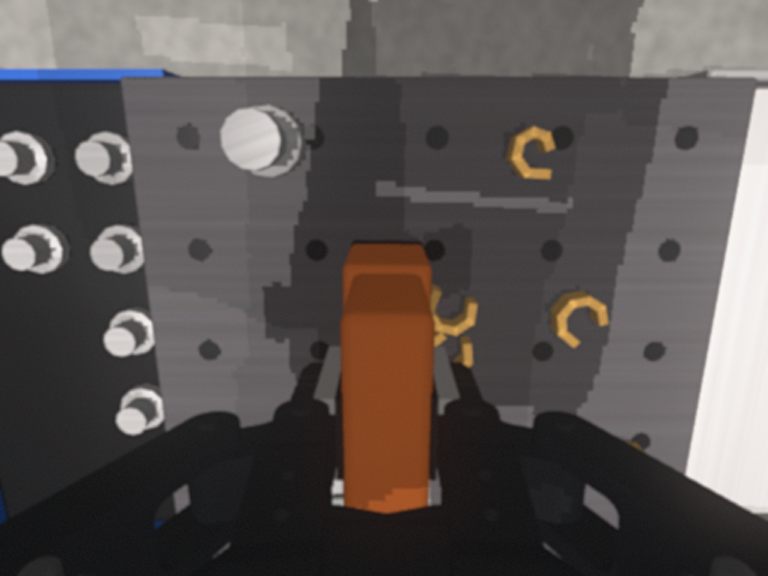

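View pics/scene5.png

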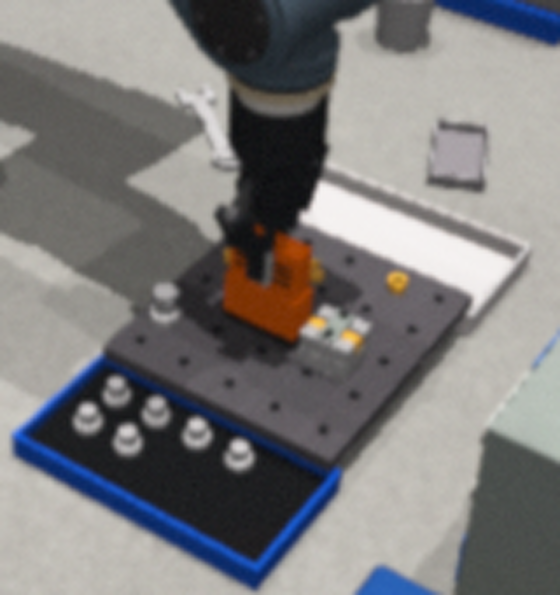

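drive_tool:
  rows:
    - {"x": 0,"y": 0,"z": 0.009,"rx": 0,"ry": 0,"rz": 0}
    - {"x": 0,"y": 0,"z": 0.009,"rx": 0,"ry": 0,"rz": 0}
    - {"x": 0,"y": 0,"z": 0.009,"rx": 0,"ry": 0,"rz": 0}
    - {"x": 0,"y": 0,"z": 0.009,"rx": 0,"ry": 0,"rz": 0}
    - {"x": 0,"y": 0,"z": 0.009,"rx": 0,"ry": 0,"rz": 0}
    - {"x": 0,"y": 0,"z": 0.009,"rx": 0,"ry": 0,"rz": 0}

```text
time: 12.52
ee_pos: [0.5544, 0.0576, 0.0972]
orientation: [0.502, -0.499, -0.5, -0.498]
wrist_force: [0.6, -0.8, -1.8]
gripper_width: 0.246
```

Run:
```python
from h import *
plan(wld(-.018,.118,.0975),90.4,.04)
c=cam("wrist");cv2.imwrite("pics/w9.png",cv2.resize(c["color"][:,:,::-1],None,fx=1.5,fy=1.5,interpolation=cv2.INTER_CUBIC))
```

```text
t 12.52 pos [0.5544 0.0576 0.0972] jaw 90.31 tilt [ 0.001 -0.003 -1.   ] w 0.246 F [ 0.6 -0.8 -1.8] n 2 rv [-0.09 -0.18  0.07] q6 [ 0.02  0.54  1.74 -0.    0.86 -1.55]
turn/row [-0.05, -0.09, 0.04]
[-0.0003, 0.0004, 0.0389]
[-0.0002, 0.0004, 0.0389]
```

View pics/w9.png

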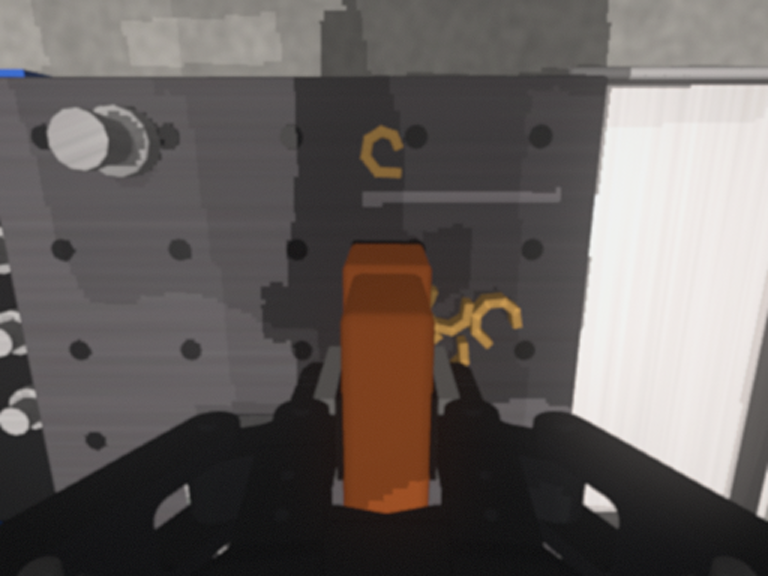

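drive_tool:
  rows:
    - {"x": 0,"y": 0,"z": 0.009,"rx": 0,"ry": 0,"rz": 0}
    - {"x": 0,"y": 0,"z": 0.009,"rx": 0,"ry": 0,"rz": 0}
    - {"x": 0,"y": 0,"z": 0.009,"rx": 0,"ry": 0,"rz": 0}
    - {"x": 0,"y": 0,"z": 0.009,"rx": 0,"ry": 0,"rz": 0}
    - {"x": 0,"y": 0,"z": 0.009,"rx": 0,"ry": 0,"rz": 0}
    - {"x": 0,"y": 0,"z": 0.009,"rx": 0,"ry": 0,"rz": 0}
    - {"x": 0,"y": 0,"z": 0.009,"rx": 0,"ry": 0,"rz": 0}
    - {"x": 0,"y": 0,"z": 0.007,"rx": 0,"ry": 0,"rz": 0}

```text
time: 13.23
ee_pos: [0.5536, 0.1364, 0.0969]
orientation: [0.503, -0.499, -0.501, -0.498]
wrist_force: [0.9, 0.2, -1.0]
gripper_width: 0.25
```

Run:
```python
from h import *
plan(wld(-.018,.118,.0975),90.4,.04)
c=cam("wrist");cv2.imwrite("pics/w10.png",cv2.resize(c["color"][:,:,::-1],None,fx=1.5,fy=1.5,interpolation=cv2.INTER_CUBIC))
```

```text
t 13.23 pos [0.5536 0.1364 0.0969] jaw 90.36 tilt [ 0.001 -0.003 -1.   ] w 0.25 F [ 0.9  0.2 -1. ] n 1 rv [-0.04 -0.16  0.07] q6 [ 0.16  0.56  1.71 -0.    0.88 -1.41]
turn/row [-0.04, -0.16, 0.07]
[-0.0006, 0.0005, -0.001]
```

View pics/w10.png

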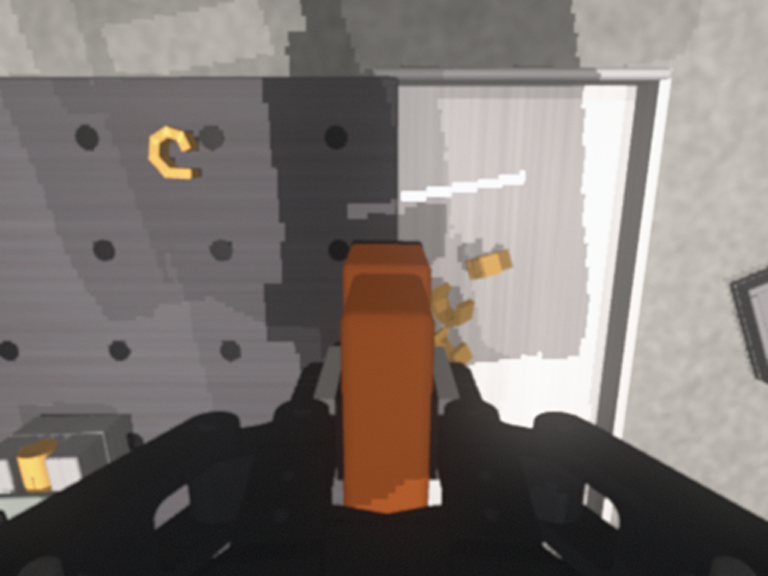

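drive_tool:
  rows:
    - {"x": -0.03,"y": 0,"z": 0,"rx": 0,"ry": 0,"rz": 0}
    - {"x": -0.02,"y": 0.01,"z": -0.01,"rx": 0,"ry": 0,"rz": 0}
    - {"x": 0,"y": 0.018,"z": -0.03,"rx": 0,"ry": 0,"rz": 0}
    - {"x": 0,"y": 0.018,"z": -0.03,"rx": 0,"ry": 0,"rz": 0}
    - {"x": 0,"y": 0.016,"z": -0.03,"rx": 0,"ry": 0,"rz": 0}
    - {"x": 0,"y": 0,"z": -0.01,"rx": 0,"ry": 0,"rz": 0}
    - {"x": 0,"y": 0,"z": 0,"rx": 0,"ry": 0,"rz": 0}

```text
time: 13.87
ee_pos: [0.49, 0.0258, 0.1491]
orientation: [0.504, -0.497, -0.502, -0.497]
wrist_force: [-0.6, 0.2, -1.2]
gripper_width: 0.244
```

Run:
```python
from h import *
plan(wld(-.082,.005,.0975),90.4,.04)
shots(6)
```

```text
t 13.87 pos [0.49   0.0258 0.1491] jaw 90.67 tilt [ 0.002 -0.003 -1.   ] w 0.244 F [-0.6  0.2 -1.2] n 2 rv [ 0.27 -0.16  0.13] q6 [-0.04  0.35  1.88 -0.    0.9  -1.62]
turn/row [0.13, -0.08, 0.06]
[0.0258, 0.0002, -0.0018]
[0.0258, 0.0001, -0.0018]
```

View pics/side6.png

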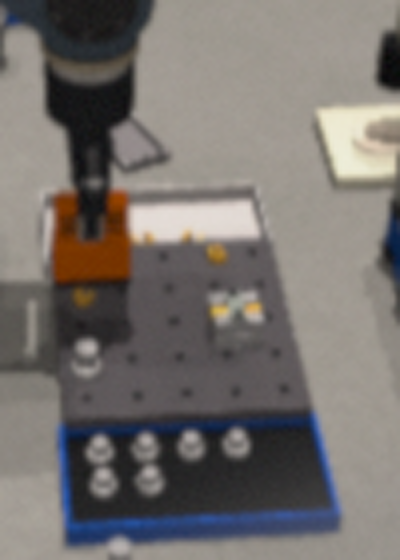

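View pics/scene6.png

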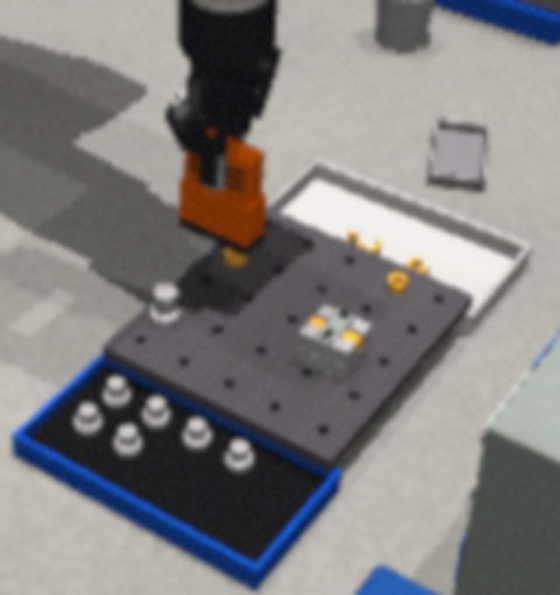

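drive_tool:
  rows:
    - {"x": 0.005,"y": 0,"z": -0.006,"rx": 0.2,"ry": 0,"rz": 0.1}
    - {"x": 0.013,"y": 0,"z": 0,"rx": 0,"ry": 0,"rz": 0}
    - {"x": 0.013,"y": 0,"z": 0,"rx": 0,"ry": 0,"rz": 0}
    - {"x": 0.01,"y": 0,"z": 0,"rx": 0,"ry": 0,"rz": 0}
    - {"x": 0,"y": 0,"z": 0,"rx": 0,"ry": 0,"rz": 0}

```text
time: 14.38
ee_pos: [0.4931, 0.0242, 0.1051]
orientation: [0.504, -0.497, -0.502, -0.497]
wrist_force: [-0.4, -0.2, -1.8]
gripper_width: 0.246
```

Run:
```python
from h import *
plan(wld(-.082,.003,.0975),90.4,.04)
```

```text
t 14.38 pos [0.4931 0.0242 0.1051] jaw 90.73 tilt [ 0.002 -0.002 -1.   ] w 0.246 F [-0.4 -0.2 -1.8] n 1 rv [ 0.33 -0.13  0.11] q6 [-0.04  0.43  1.9  -0.    0.81 -1.63]
turn/row [0.33, -0.13, 0.11]
[0.0076, 0.0033, -0.0041]
```

drive_tool:
  rows:
    - {"x": 0,"y": 0.003,"z": -0.006,"rx": 0.3,"ry": 0,"rz": 0.1}
    - {"x": 0,"y": 0,"z": 0,"rx": 0,"ry": 0,"rz": 0}
    - {"x": 0.006,"y": 0,"z": 0,"rx": 0,"ry": 0,"rz": 0}
    - {"x": 0.002,"y": 0,"z": 0,"rx": 0,"ry": 0,"rz": 0}
    - {"x": 0,"y": 0,"z": 0,"rx": 0,"ry": 0,"rz": 0}

```text
time: 14.8
ee_pos: [0.4908, 0.0184, 0.0969]
orientation: [0.503, -0.498, -0.501, -0.497]
wrist_force: [-0.4, -0.7, -1.9]
gripper_width: 0.247
```

Run:
```python
from h import *
plan(wld(-.082,.118,.0975),90.4,.04)
```

```text
t 14.8 pos [0.4908 0.0184 0.0969] jaw 90.48 tilt [ 0.    -0.002 -1.   ] w 0.247 F [-0.4 -0.7 -1.9] n 3 rv [ 0.08 -0.12  0.02] q6 [-0.06  0.44  1.91 -0.    0.79 -1.63]
turn/row [0.03, -0.04, 0.01]
[-0.0003, 0.0002, 0.0389]
[-0.0003, 0.0003, 0.0389]
[-0.0002, 0.0003, 0.0389]
```

drive_tool:
  rows:
    - {"x": 0,"y": 0,"z": 0.008,"rx": 0,"ry": 0,"rz": 0}
    - {"x": 0,"y": 0,"z": 0.009,"rx": 0,"ry": 0,"rz": 0}
    - {"x": 0,"y": 0,"z": 0.009,"rx": 0,"ry": 0,"rz": 0}
    - {"x": 0,"y": 0,"z": 0.009,"rx": 0,"ry": 0,"rz": 0}
    - {"x": 0,"y": 0,"z": 0.009,"rx": 0,"ry": 0,"rz": 0}
    - {"x": 0,"y": 0,"z": 0.009,"rx": 0,"ry": 0,"rz": 0}

```text
time: 15.3
ee_pos: [0.4908, 0.076, 0.0975]
orientation: [0.503, -0.498, -0.501, -0.498]
wrist_force: [0.4, -0.9, -1.1]
gripper_width: 0.249
```

Run:
```python
from h import *
plan(wld(-.082,.118,.0975),90.4,.04)
c=cam("wrist");cv2.imwrite("pics/w11.png",cv2.resize(c["color"][:,:,::-1],None,fx=1.5,fy=1.5,interpolation=cv2.INTER_CUBIC))
```

```text
t 15.3 pos [0.4908 0.076  0.0975] jaw 90.4 tilt [ 0.002 -0.002 -1.   ] w 0.249 F [ 0.4 -0.9 -1.1] n 2 rv [ 0.   -0.12  0.11] q6 [ 0.06  0.45  1.9  -0.    0.79 -1.51]
turn/row [0.0, -0.06, 0.05]
[-0.0, 0.0006, 0.0295]
[-0.0, 0.0006, 0.0295]
```

View pics/w11.png

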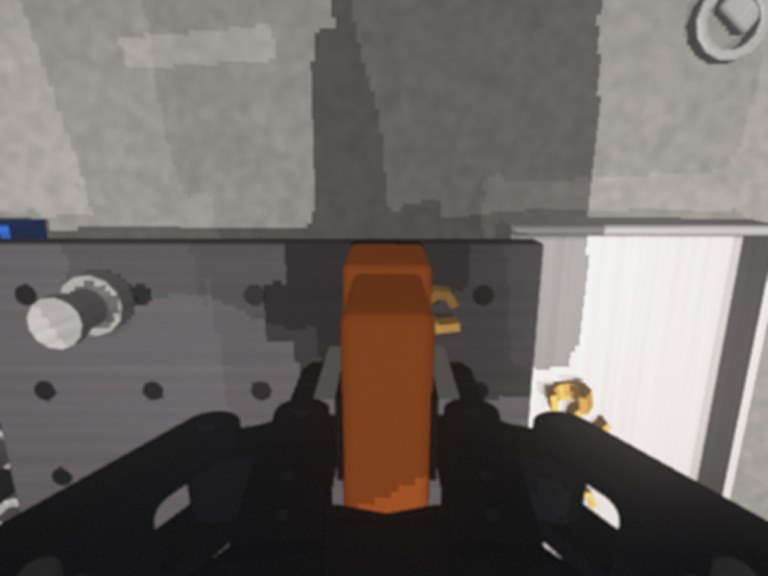

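drive_tool:
  rows:
    - {"x": 0,"y": 0,"z": 0.009,"rx": 0,"ry": 0,"rz": 0}
    - {"x": 0,"y": 0,"z": 0.009,"rx": 0,"ry": 0,"rz": 0}
    - {"x": 0,"y": 0,"z": 0.009,"rx": 0,"ry": 0,"rz": 0}
    - {"x": 0,"y": 0,"z": 0.009,"rx": 0,"ry": 0,"rz": 0}
    - {"x": 0,"y": 0,"z": 0.009,"rx": 0,"ry": 0,"rz": 0}
    - {"x": 0,"y": 0,"z": 0.009,"rx": 0,"ry": 0,"rz": 0}
    - {"x": 0,"y": 0,"z": 0,"rx": 0,"ry": 0,"rz": 0}

```text
time: 15.93
ee_pos: [0.4901, 0.1382, 0.0975]
orientation: [0.503, -0.498, -0.501, -0.498]
wrist_force: [0.3, 0.6, -1.7]
gripper_width: 0.251
```

Run:
```python
from h import *
plan(wld(-.082,.118,.0975),90.4,.04)
c=cam("wrist");cv2.imwrite("pics/w12.png",cv2.resize(c["color"][:,:,::-1],None,fx=1.5,fy=1.5,interpolation=cv2.INTER_CUBIC))
```

```text
t 15.93 pos [0.4901 0.1382 0.0975] jaw 90.51 tilt [ 0.002 -0.002 -1.   ] w 0.251 F [ 0.3  0.6 -1.7] n 1 rv [ 0.11 -0.09  0.12] q6 [ 0.18  0.46  1.87 -0.    0.81 -1.39]
turn/row [0.11, -0.09, 0.12]
[-0.0, 0.0009, -0.0032]
```

View pics/w12.png

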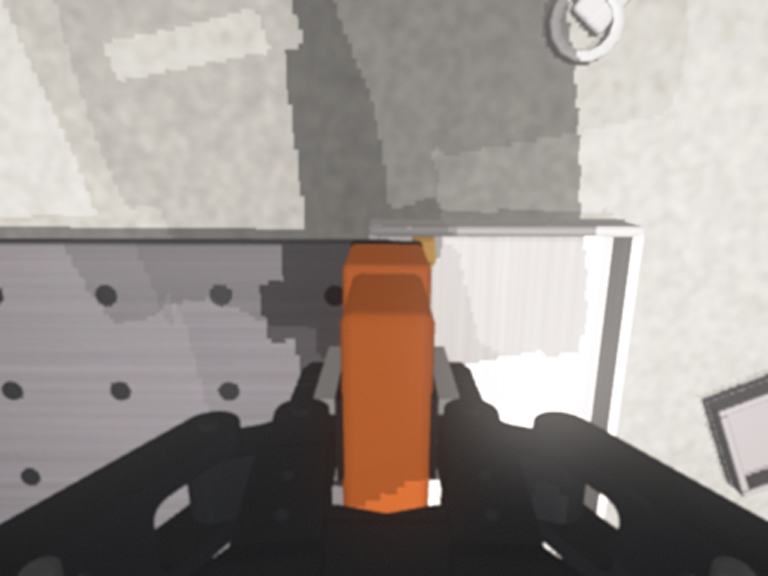

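drive_tool:
  rows:
    - {"x": -0.03,"y": 0,"z": 0,"rx": 0,"ry": 0,"rz": 0}
    - {"x": -0.02,"y": 0,"z": -0.01,"rx": 0,"ry": 0,"rz": 0}
    - {"x": 0,"y": -0.03,"z": -0.015,"rx": 0,"ry": 0,"rz": 0}
    - {"x": 0,"y": -0.03,"z": -0.015,"rx": 0,"ry": 0,"rz": 0}
    - {"x": 0,"y": -0.03,"z": -0.015,"rx": 0,"ry": 0,"rz": 0}
    - {"x": 0,"y": -0.03,"z": -0.01,"rx": 0,"ry": 0,"rz": 0}
    - {"x": 0,"y": -0.008,"z": 0,"rx": 0,"ry": 0,"rz": 0}
    - {"x": 0,"y": 0,"z": 0,"rx": 0,"ry": 0,"rz": 0}

```text
time: 16.65
ee_pos: [0.6222, 0.0688, 0.1494]
orientation: [0.503, -0.498, -0.502, -0.497]
wrist_force: [-0.1, 0.3, -1.9]
gripper_width: 0.243
```

Run:
```python
from h import *
plan(wld(.05,.058,.0975),90.4,.04)
shots(7)
c=cam("wrist");cv2.imwrite("pics/w13.png",cv2.resize(c["color"][:,:,::-1],None,fx=1.5,fy=1.5,interpolation=cv2.INTER_CUBIC))
```

```text
t 16.65 pos [0.6222 0.0688 0.1494] jaw 90.57 tilt [-0.    -0.004 -1.   ] w 0.243 F [-0.1  0.3 -1.9] n 2 rv [ 0.17 -0.21 -0.01] q6 [ 0.04  0.58  1.52 -0.    1.05 -1.54]
turn/row [0.09, -0.1, -0.01]
[0.0259, 0.0003, 0.0037]
[0.026, 0.0003, 0.0036]
```

View pics/side7.png

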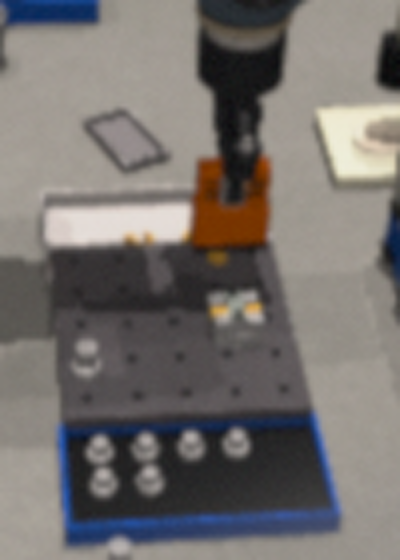

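View pics/scene7.png

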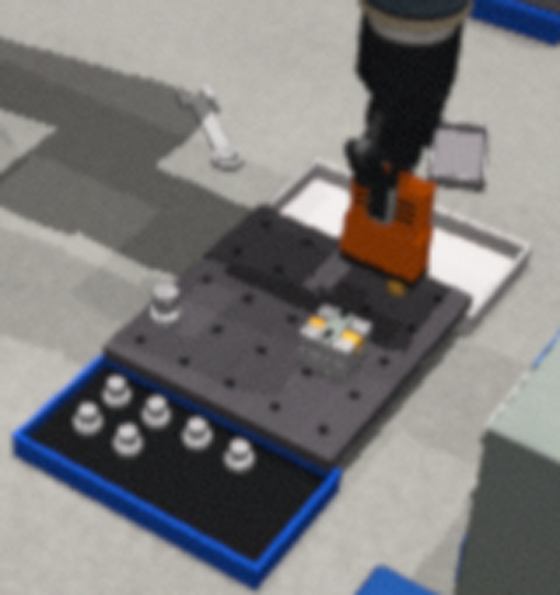

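View pics/w13.png

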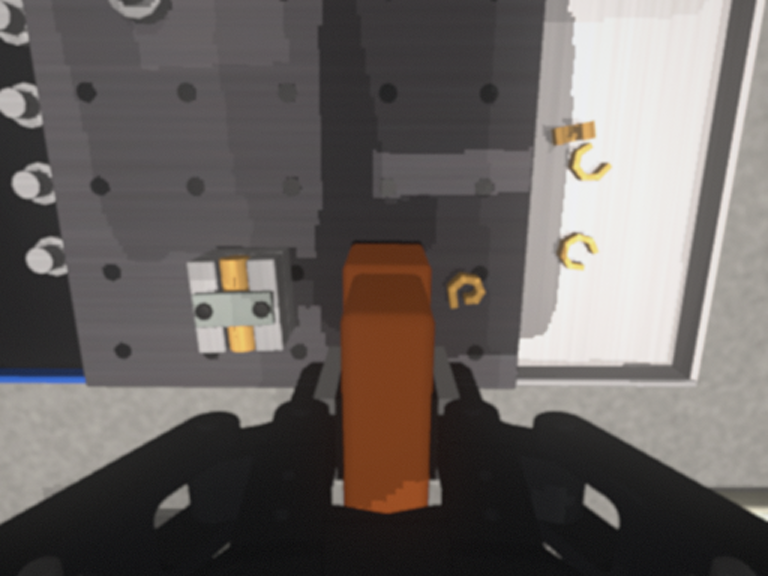

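drive_tool:
  rows:
    - {"x": 0.01,"y": 0,"z": 0.002,"rx": 0.1,"ry": 0,"rz": 0}
    - {"x": 0.015,"y": 0,"z": 0,"rx": 0,"ry": 0,"rz": 0}
    - {"x": 0.015,"y": 0,"z": 0,"rx": 0,"ry": 0,"rz": 0}
    - {"x": 0.006,"y": 0,"z": 0,"rx": 0,"ry": 0,"rz": 0}
    - {"x": 0,"y": 0,"z": 0,"rx": 0,"ry": 0,"rz": 0}

```text
time: 17.22
ee_pos: [0.6156, 0.0741, 0.1008]
orientation: [0.503, -0.499, -0.503, -0.495]
wrist_force: [0.2, 0.2, -1.4]
gripper_width: 0.251
```

Run:
```python
from h import *
plan(wld(.05,.055,.0975),90.4,.04)
```

```text
t 17.22 pos [0.6156 0.0741 0.1008] jaw 90.68 tilt [-0.003 -0.003 -1.   ] w 0.251 F [ 0.2  0.2 -1.4] n 1 rv [ 0.28 -0.19 -0.18] q6 [ 0.05  0.63  1.56 -0.    0.95 -1.53]
turn/row [0.28, -0.19, -0.18]
[0.0033, -0.0059, -0.0012]
```

drive_tool:
  rows:
    - {"x": 0.003,"y": -0.005,"z": -0.002,"rx": 0.3,"ry": -0.1,"rz": -0.1}
    - {"x": 0,"y": 0,"z": 0,"rx": 0,"ry": 0,"rz": 0}

```text
time: 17.38
ee_pos: [0.6202, 0.0726, 0.0977]
orientation: [-0.502, 0.499, 0.502, 0.497]
wrist_force: [0.2, -0.5, -2.4]
gripper_width: 0.249
```

Run:
```python
from h import *
plan(wld(.05,.118,.0975),90.4,.04)
```

```text
t 17.38 pos [0.6202 0.0726 0.0977] jaw 90.4 tilt [-0.002 -0.001 -1.   ] w 0.249 F [ 0.2 -0.5 -2.4] n 2 rv [ 0.   -0.08 -0.11] q6 [ 0.04  0.64  1.55 -0.    0.95 -1.53]
turn/row [0.0, -0.04, -0.06]
[0.0, -0.0007, 0.0316]
[0.0001, -0.0007, 0.0316]
```

drive_tool:
  rows:
    - {"x": 0,"y": 0,"z": 0.008,"rx": 0,"ry": 0,"rz": 0}
    - {"x": 0,"y": 0,"z": 0.009,"rx": 0,"ry": 0,"rz": 0}
    - {"x": 0,"y": 0,"z": 0.009,"rx": 0,"ry": 0,"rz": 0}
    - {"x": 0,"y": 0,"z": 0.009,"rx": 0,"ry": 0,"rz": 0}
    - {"x": 0,"y": 0,"z": 0.009,"rx": 0,"ry": 0,"rz": 0}
    - {"x": 0,"y": 0,"z": 0.009,"rx": 0,"ry": 0,"rz": 0}
    - {"x": 0,"y": 0,"z": 0.009,"rx": 0,"ry": 0,"rz": 0}
    - {"x": 0,"y": 0,"z": 0,"rx": 0,"ry": 0,"rz": 0}

```text
time: 18.05
ee_pos: [0.6208, 0.1427, 0.1002]
orientation: [0.503, -0.498, -0.501, -0.498]
wrist_force: [0.3, -0.1, -0.1]
gripper_width: 0.25
```

Run:
```python
from h import *
plan(wld(.05,.118,.0975),90.4,.04)
c=cam("wrist");cv2.imwrite("pics/w14.png",cv2.resize(c["color"][:,:,::-1],None,fx=1.5,fy=1.5,interpolation=cv2.INTER_CUBIC))
```

```text
t 18.05 pos [0.6208 0.1427 0.1002] jaw 90.43 tilt [ 0.002 -0.001 -1.   ] w 0.25 F [ 0.3 -0.1 -0.1] n 1 rv [ 0.03 -0.04  0.12] q6 [ 0.15  0.65  1.52 -0.    0.97 -1.42]
turn/row [0.03, -0.04, 0.12]
[0.0027, -0.0003, -0.0067]
```

View pics/w14.png

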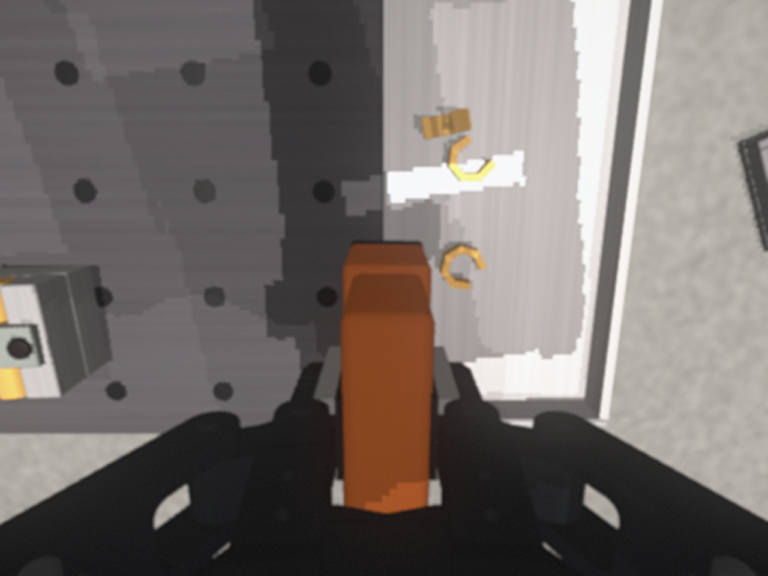

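drive_tool:
  rows:
    - {"x": -0.03,"y": 0,"z": 0,"rx": 0,"ry": 0,"rz": 0}
    - {"x": -0.03,"y": 0,"z": 0,"rx": 0,"ry": 0,"rz": 0}
    - {"x": -0.03,"y": 0,"z": -0.02,"rx": 0,"ry": 0,"rz": 0}
    - {"x": -0.03,"y": 0,"z": -0.03,"rx": 0,"ry": 0,"rz": 0}
    - {"x": 0,"y": 0,"z": -0.01,"rx": 0,"ry": 0,"rz": 0}

```text
time: 18.52
ee_pos: [0.6196, 0.0817, 0.2225]
orientation: [-0.503, 0.499, 0.503, 0.495]
wrist_force: [0.4, 0.2, -0.1]
gripper_width: 0.25
```

Run:
```python
from h import *
shots(8)
c=cam("wrist");cv2.imwrite("pics/w15.png",cv2.resize(c["color"][:,:,::-1],None,fx=1.5,fy=1.5,interpolation=cv2.INTER_CUBIC))
```

```text
(no output)
```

View pics/w15.png

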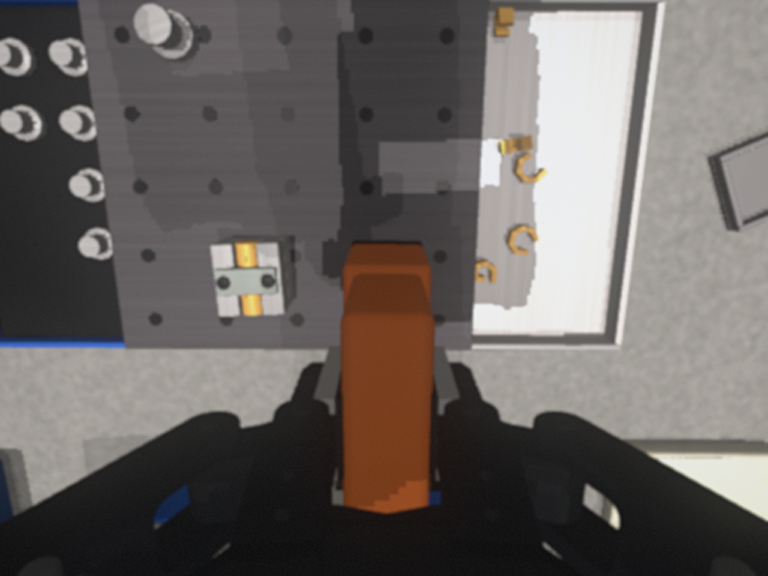

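View pics/scene8.png

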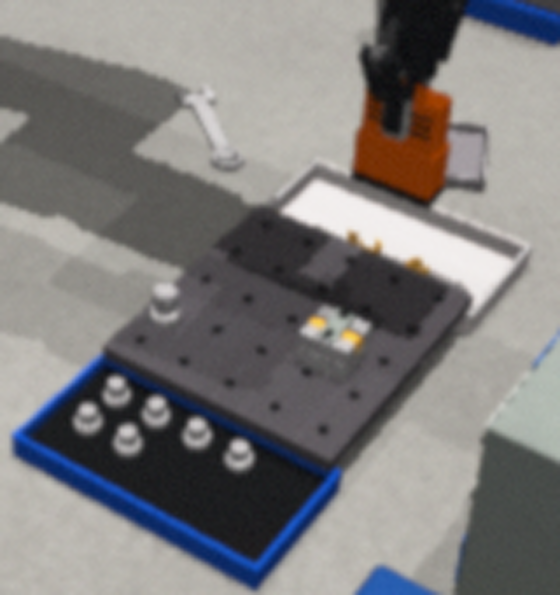

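View pics/side8.png

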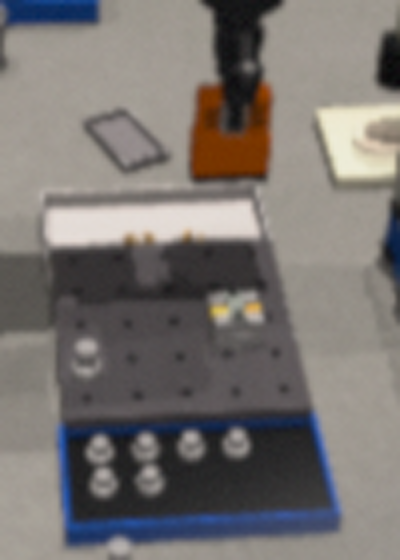

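Run:
```python
from h import *
plan([.551,.3665,.2],22,.03,6.9)
```

```text
t 18.67 pos [0.6172 0.0837 0.2159] jaw 90.64 tilt [-0.013 -0.002 -1.   ] w 0.248 F [-0.5  0.7 -1.2] n 10 rv [68.63 -0.55 -0.57] q6 [ 0.06  0.5   1.46 -0.    1.19 -1.52]
turn/row [6.86, -0.05, -0.06]
[0.0016, 0.0063, 0.0284]
[0.0016, 0.0096, 0.0274]
[0.0016, 0.0128, 0.0261]
[0.0017, 0.0159, 0.0243]
[0.0017, 0.0187, 0.0223]
[0.0017, 0.0212, 0.0199]
[0.0017, 0.0234, 0.0172]
[0.0016, 0.0253, 0.0143]
[0.0016, 0.0268, 0.0111]
[0.0016, 0.028, 0.0079]
```

drive_tool:
  rows:
    - {"x": 0,"y": 0.006,"z": 0.028,"rx": 6.8,"ry": 0,"rz": 0}
    - {"x": 0,"y": 0.01,"z": 0.027,"rx": 6.8,"ry": 0,"rz": 0}
    - {"x": 0,"y": 0.013,"z": 0.026,"rx": 6.8,"ry": 0,"rz": 0}
    - {"x": 0,"y": 0.016,"z": 0.024,"rx": 6.8,"ry": 0,"rz": 0}
    - {"x": 0,"y": 0.019,"z": 0.022,"rx": 6.8,"ry": 0,"rz": 0}
    - {"x": 0,"y": 0.021,"z": 0.02,"rx": 6.8,"ry": 0,"rz": 0}
    - {"x": 0,"y": 0.023,"z": 0.017,"rx": 6.8,"ry": 0,"rz": 0}
    - {"x": 0,"y": 0.025,"z": 0.014,"rx": 6.8,"ry": 0,"rz": 0}

```text
time: 19.33
ee_pos: [0.5576, 0.3178, 0.2011]
orientation: [-0.205, 0.689, 0.207, 0.664]
wrist_force: [0.4, 0.2, -2.6]
gripper_width: 0.244
```

Run:
```python
from h import *
plan([.551,.3665,.2],22,.03,6.9)
```

```text
t 19.33 pos [0.5576 0.3178 0.2011] jaw 33.87 tilt [-0.034 -0.008 -0.999] w 0.244 F [ 0.4  0.2 -2.6] n 2 rv [11.86 -1.91 -0.5 ] q6 [ 0.44  0.56  1.4   0.01  1.21 -0.15]
turn/row [5.93, -0.96, -0.25]
[0.0005, 0.0221, 0.0109]
[0.0005, 0.0231, 0.0085]
```

drive_tool:
  rows:
    - {"x": 0,"y": 0.021,"z": 0.011,"rx": 5.5,"ry": -1,"rz": -0.3}
    - {"x": 0,"y": 0.019,"z": 0.008,"rx": 5.5,"ry": -0.5,"rz": 0}
    - {"x": 0,"y": 0,"z": 0,"rx": 0,"ry": 0,"rz": 0}
    - {"x": 0,"y": 0,"z": 0,"rx": 0,"ry": 0,"rz": 0}

```text
time: 19.67
ee_pos: [0.5457, 0.3721, 0.1922]
orientation: [-0.137, 0.7, 0.137, 0.687]
wrist_force: [-0.7, 0.3, -1.8]
gripper_width: 0.245
```

Run:
```python
from h import *
plan([.551,.3665,.12],22,.02,6.9)
```

```text
t 19.67 pos [0.5457 0.3721 0.1922] jaw 22.37 tilt [-0.018 -0.003 -1.   ] w 0.245 F [-0.7  0.3 -1.8] n 4 rv [ 0.37 -1.04 -0.21] q6 [0.53 0.6  1.36 0.01 1.2  0.13]
turn/row [0.09, -0.26, -0.05]
[0.018, -0.0019, 0.001]
[0.018, -0.0019, 0.0009]
[0.018, -0.0018, 0.0009]
[0.018, -0.0018, 0.0008]
```

drive_tool:
  rows:
    - {"x": 0.01,"y": -0.007,"z": 0.003,"rx": 0.3,"ry": -1,"rz": -0.2}
    - {"x": 0.015,"y": 0,"z": 0,"rx": 0,"ry": 0,"rz": 0}
    - {"x": 0.015,"y": 0,"z": 0,"rx": 0,"ry": 0,"rz": 0}
    - {"x": 0.015,"y": 0,"z": 0,"rx": 0,"ry": 0,"rz": 0}
    - {"x": 0,"y": 0,"z": 0,"rx": 0,"ry": 0,"rz": 0}
    - {"x": 0,"y": 0,"z": 0,"rx": 0,"ry": 0,"rz": 0}

```text
time: 20.17
ee_pos: [0.548, 0.3646, 0.129]
orientation: [-0.14, 0.697, 0.138, 0.69]
wrist_force: [-0.2, 1.1, -0.8]
gripper_width: 0.246
```

Run:
```python
from h import *
c=cam("wrist");cv2.imwrite("pics/w16.png",cv2.resize(c["color"][:,:,::-1],None,fx=1.5,fy=1.5,interpolation=cv2.INTER_CUBIC))
plan([.551,.3665,.075],22,.02,6.9)
```

```text
t 20.22 pos [0.5478 0.3644 0.1289] jaw 22.64 tilt [-0.009 -0.005 -1.   ] w 0.245 F [ 0.1 -0.5 -1.7] n 3 rv [ 0.64 -0.61  0.07] q6 [0.52 0.66 1.43 0.   1.07 0.12]
turn/row [0.21, -0.2, 0.02]
[0.0179, 0.0002, 0.0014]
[0.0179, 0.0002, 0.0014]
[0.0179, 0.0002, 0.0013]
```

View pics/w16.png

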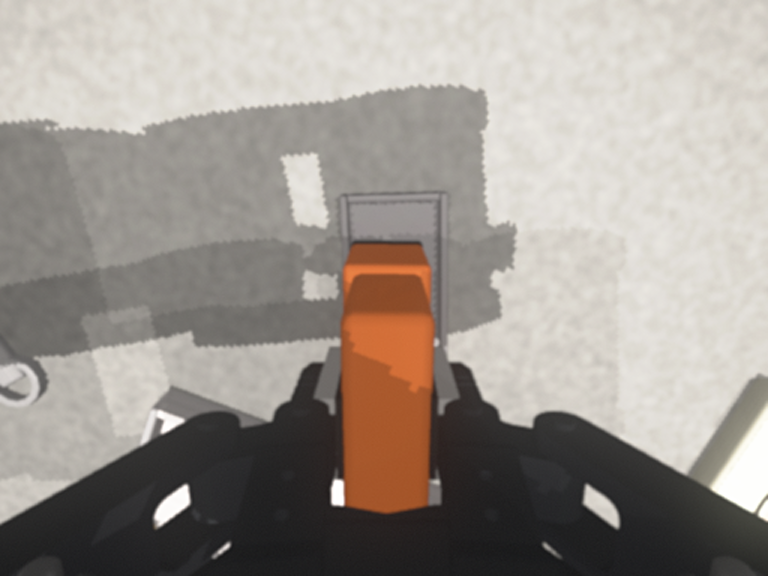

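drive_tool:
  rows:
    - {"x": 0.01,"y": 0.001,"z": 0.004,"rx": 0.6,"ry": -0.6,"rz": 0}
    - {"x": 0.015,"y": 0,"z": 0,"rx": 0,"ry": 0,"rz": 0}
    - {"x": 0.015,"y": 0,"z": 0,"rx": 0,"ry": 0,"rz": 0}
    - {"x": 0.004,"y": 0,"z": 0,"rx": 0,"ry": 0,"rz": 0}
    - {"x": 0,"y": 0,"z": 0,"rx": 0,"ry": 0,"rz": 0}
    - {"x": 0,"y": 0,"z": 0,"rx": 0,"ry": 0,"rz": 0}

```text
time: 20.72
ee_pos: [0.5535, 0.3671, 0.0889]
orientation: [-0.135, 0.692, 0.136, 0.696]
wrist_force: [0.2, 0.4, -1.6]
gripper_width: 0.251
```

Run:
```python
from h import *
plan([.551,.3665,.06],22,.02,6.9)
```

```text
t 20.72 pos [0.5535 0.3671 0.0889] jaw 22.13 tilt [ 0.006  0.002 -1.   ] w 0.251 F [ 0.2  0.4 -1.6] n 2 rv [0.13 0.36 0.03] q6 [ 0.52  0.71  1.44 -0.    0.98  0.13]
turn/row [0.07, 0.18, 0.01]
[0.0144, 0.0002, -0.0014]
[0.0144, 0.0002, -0.0013]
```

drive_tool:
  rows:
    - {"x": 0.008,"y": 0,"z": -0.003,"rx": 0.1,"ry": 0.3,"rz": 0}
    - {"x": 0.008,"y": 0,"z": 0,"rx": 0,"ry": 0,"rz": 0}
    - {"x": 0.005,"y": 0,"z": 0,"rx": 0,"ry": 0,"rz": 0}
    - {"x": 0,"y": 0,"z": 0,"rx": 0,"ry": 0,"rz": 0}

```text
time: 21.05
ee_pos: [0.5517, 0.3665, 0.069]
orientation: [-0.135, 0.692, 0.135, 0.696]
wrist_force: [0.3, -0.2, -1.0]
gripper_width: 0.252
```

Run:
```python
from h import *
plan([.551,.3665,.0595],22,.02,6.9)
```

```text
t 21.05 pos [0.5517 0.3665 0.069 ] jaw 22.04 tilt [ 0.004  0.002 -1.   ] w 0.252 F [ 0.3 -0.2 -1. ] n 1 rv [ 0.04  0.27 -0.01] q6 [ 0.52  0.73  1.46 -0.    0.95  0.13]
turn/row [0.04, 0.27, -0.01]
[0.0095, 0.0003, -0.0007]
```

drive_tool:
  rows:
    - {"x": 0.005,"y": 0,"z": -0.001,"rx": 0,"ry": 0.3,"rz": 0}
    - {"x": 0.004,"y": 0,"z": 0,"rx": 0,"ry": 0,"rz": 0}
    - {"x": 0.001,"y": 0,"z": 0,"rx": 0,"ry": 0,"rz": 0}
    - {"x": 0,"y": 0,"z": 0,"rx": 0,"ry": 0,"rz": 0}

```text
time: 21.38
ee_pos: [0.5513, 0.3664, 0.0595]
orientation: [-0.135, 0.694, 0.135, 0.694]
wrist_force: [0.4, 0.6, -1.7]
gripper_width: 0.248
```

Run:
```python
from h import *
plan([.551,.3665,.0595],22,.02,6.9)
```

```text
t 21.38 pos [0.5513 0.3664 0.0595] jaw 22.04 tilt [-0.  0. -1.] w 0.248 F [ 0.4  0.6 -1.7] n 1 rv [ 0.04 -0.   -0.01] q6 [0.52 0.75 1.46 0.   0.94 0.13]
turn/row [0.04, -0.0, -0.01]
[-0.0, 0.0002, -0.0002]
```

drive_tool:
  rows:
    - {"x": 0.001,"y": 0,"z": 0,"rx": 0,"ry": 0,"rz": 0}
    - {"x": 0.0005,"y": 0,"z": 0,"rx": 0,"ry": 0,"rz": 0}

```text
time: 21.55
ee_pos: [0.5515, 0.3665, 0.0593]
orientation: [-0.135, 0.694, 0.135, 0.694]
wrist_force: [-1.1, -2.1, 3.4]
gripper_width: 0.246
```

Run:
```python
from h import *
plan([.551,.3665,.0595],22,.02,6.9)
```

```text
t 21.55 pos [0.5515 0.3665 0.0593] jaw 22.05 tilt [ 0.  0. -1.] w 0.246 F [-1.1 -2.1  3.4] n 1 rv [ 0.05  0.01 -0.01] q6 [0.52 0.75 1.46 0.   0.94 0.13]
turn/row [0.05, 0.01, -0.01]
[-0.0002, 0.0002, -0.0004]
```

drive_tool:
  rows:
    - {"x": 0,"y": 0,"z": 0,"rx": 0,"ry": 0,"rz": 0}
    - {"x": 0,"y": 0,"z": 0,"rx": 0,"ry": 0,"rz": 0}
    - {"x": 0,"y": 0,"z": 0,"rx": 0,"ry": 0,"rz": 0}
    - {"x": 0,"y": 0,"z": 0,"rx": 0,"ry": 0,"rz": 0}
    - {"x": 0,"y": 0,"z": 0,"rx": 0,"ry": 0,"rz": 0}
    - {"x": 0,"y": 0,"z": 0,"rx": 0,"ry": 0,"rz": 0}
  fingers: 0.0854

```text
time: 22.05
ee_pos: [0.5519, 0.3668, 0.0592]
orientation: [-0.135, 0.694, 0.135, 0.695]
wrist_force: [-0.1, -0.3, 0.6]
gripper_width: 0.998
```

drive_tool:
  rows:
    - {"x": -0.01,"y": 0,"z": 0,"rx": 0,"ry": 0,"rz": 0}
    - {"x": -0.015,"y": 0,"z": 0,"rx": 0,"ry": 0,"rz": 0}
    - {"x": -0.025,"y": 0,"z": 0,"rx": 0,"ry": 0,"rz": 0}
    - {"x": -0.03,"y": 0,"z": 0,"rx": 0,"ry": 0,"rz": 0}
    - {"x": -0.03,"y": 0,"z": 0,"rx": 0,"ry": 0,"rz": 0}
    - {"x": -0.03,"y": 0,"z": 0,"rx": 0,"ry": 0,"rz": 0}
    - {"x": -0.03,"y": 0,"z": 0,"rx": 0,"ry": 0,"rz": 0}
    - {"x": 0,"y": 0,"z": 0,"rx": 0,"ry": 0,"rz": 0}

```text
time: 22.72
ee_pos: [0.5507, 0.3661, 0.2399]
orientation: [-0.135, 0.694, 0.135, 0.694]
wrist_force: [0.5, 1.0, 0.9]
gripper_width: 0.998
```

Run:
```python
from h import *
c=cam("wrist");cv2.imwrite("pics/w17.png",cv2.resize(c["color"][:,:,::-1],None,fx=1.5,fy=1.5,interpolation=cv2.INTER_CUBIC))
import pickle;pickle.dump(c,open("w17.pkl","wb"))
plan([.551,.2,.3],22,.02,6.9)
shots(9)
```

```text
t 22.77 pos [0.5501 0.3657 0.2373] jaw 22.05 tilt [-0.003 -0.002 -1.   ] w 0.999 F [0.3 0.3 0.4] n 9 rv [ 0.05 -0.21  0.02] q6 [0.52 0.55 1.33 0.   1.27 0.13]
turn/row [0.01, -0.02, 0.0]
[-0.0069, -0.0171, -0.0068]
[-0.0069, -0.0171, -0.0068]
[-0.0069, -0.0171, -0.0068]
[-0.0069, -0.0171, -0.0068]
[-0.0069, -0.0171, -0.0068]
[-0.007, -0.0171, -0.0068]
[-0.007, -0.0171, -0.0068]
[-0.007, -0.0171, -0.0068]
[-0.007, -0.0171, -0.0068]
```

View pics/w17.png

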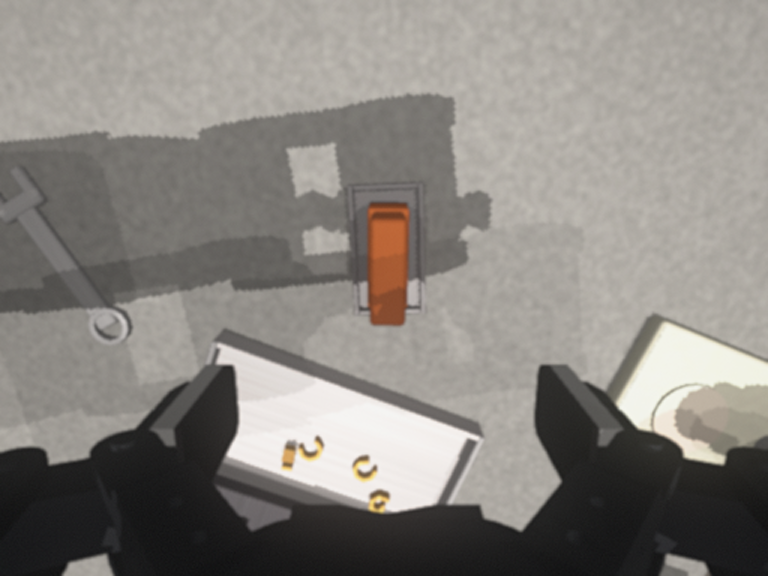

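View pics/side9.png

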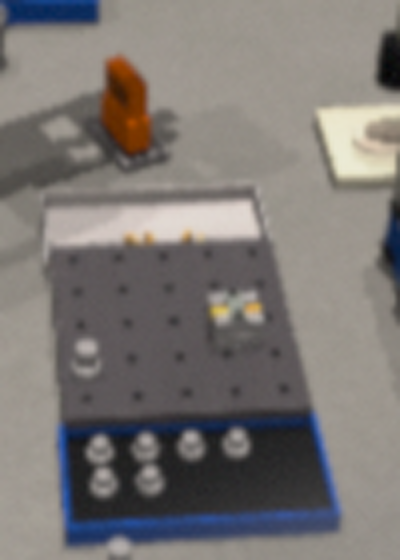

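drive_tool:
  rows:
    - {"x": -0.01,"y": -0.03,"z": -0.02,"rx": 0,"ry": 0,"rz": 0}
    - {"x": -0.01,"y": -0.03,"z": -0.02,"rx": 0,"ry": 0,"rz": 0}
    - {"x": 0,"y": -0.03,"z": -0.02,"rx": 0,"ry": 0,"rz": 0}
    - {"x": 0,"y": -0.025,"z": -0.02,"rx": 0,"ry": 0,"rz": 0}
    - {"x": 0,"y": 0,"z": 0,"rx": 0,"ry": 0,"rz": 0}
    - {"x": 0,"y": 0,"z": 0,"rx": 0,"ry": 0,"rz": 0}

```text
time: 23.37
ee_pos: [0.5124, 0.2224, 0.2452]
orientation: [-0.138, 0.703, 0.134, 0.685]
wrist_force: [0.3, 0.2, 0.3]
gripper_width: 0.999
```

Run:
```python
from h import *
c=cam("wrist");cv2.imwrite("pics/w18.png",cv2.resize(c["color"][:,:,::-1],None,fx=1.5,fy=1.5,interpolation=cv2.INTER_CUBIC))
import pickle;pickle.dump(c,open("w18.pkl","wb"))
d=pickle.load(open("w17.pkl","rb"))
z=lambda a:(np.array(a,float)+.5)/1.5-.5
r=ray2z(d,z([(347,185),(424,183),(424,313),(356,314)]),.014)[:,:2];t=ray2z(d,z([(372,220),(409,220),(405,325),(371,325)]),.096)[:,:2];print(r.mean(0),t.mean(0))
plan([.551,.2,.3],22,.02,6.9)
```

```text
[0.55209533 0.36434148] [0.55221617 0.36588334]
t 23.42 pos [0.5124 0.2227 0.2451] jaw 22.2 tilt [-0.024 -0.011 -1.   ] w 0.999 F [ 0.6 -0.2  0.1] n 4 rv [ 0.2  -1.51  0.08] q6 [ 0.33  0.37  1.59 -0.    1.21 -0.06]
turn/row [0.05, -0.38, 0.02]
[-0.0139, -0.0089, 0.0064]
[-0.0138, -0.0089, 0.0065]
[-0.0138, -0.0089, 0.0066]
[-0.0138, -0.0089, 0.0067]
```

View pics/w18.png

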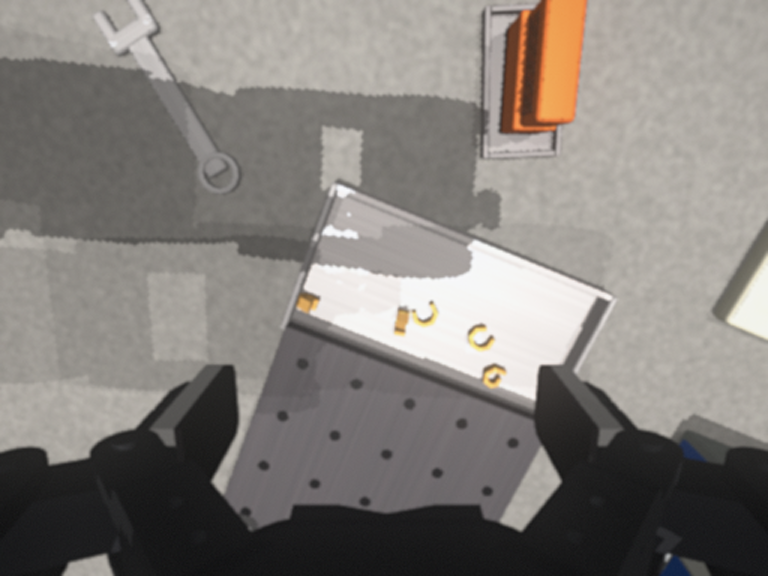

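Run:
```python
from h import *
print(ctrl.hand_in())
```

```text
the job is handed in; nothing more can be done
None
```

All five brass chips are in the chip pan, and the scraper is back upright in its rest and released. I handed the job in at about 23.4 s of the 66 s allowed; the hand-in gives no verdict.

**How I did it:** I pushed the chip behind the vee block sideways against its neighbour. I then swept those two and a third chip into the pan in one pass, and took the last two with one push each.

**Last checks:**
- **Chips:** the final wrist picture shows all five in the pan, and the side picture shows none left on the plate. One lies close to the pan's -x wall but inside it.
- **Scraper:** it measures about 2 mm from the middle of its rest, with the gripper open and well clear.
- **Setting master and bystanders:** the master stands at the same pixels in the side view before and after, though I did not measure it to the millimetre. The wrench looked unmoved. The arm never went near the tweezers, oiler or cup, and I did not check them afterwards.

**One disagreement:** the wrist camera put the plate's pan-side edge about 4 mm from where the fixed cameras had it. I pushed far enough past the edge to cover this.

**One oddity:** on the last push the tool rose about 2.5 mm and the vertical wrist force dropped by about 1.5 N. The chip still fell into the pan.

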